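# Load and close the veneer press

### The arm

A 7-joint arm with a two-finger parallel gripper is mounted at the origin on a cart in front of the work surface, level with it; the furniture and walls round the work are solid. World frame = base frame: x ahead of the robot, y to its left, z up, the work surface at z = 0. Lengths are in m, angles in rad, forces in N, time in s.
With the tool pointing down it reaches from about 0.425 to 0.825 m from the base axis. Payload 3.6 kg.
Tool frame: the origin (TCP) lies at the very end of the fingers, on their centre line; the grasp point (between the pads) lies ctrl.pinch_z behind it (ctrl.pinch_z is the distance from the TCP to the grasp point, in m); z points along the fingers, y is the line along which they close (so a half turn about z gives the same grasp; the last joint's range is limited). The gripper opens to 93 mm and grips with 3 to 60 N. Pads are 15 mm wide; open, the fingers measure 128 mm over their backs; the gripper's body (75 mm by 188 mm) begins 65 mm behind the grasp point.
Start: joints at [-1.258, 0.615, -0.013, 1.423, 0.008, 1.103, -0.04], TCP at [0.216, 0.613, 0.219] pointing down, gripper open.
Joint ranges: [-3.12, 3.12], [-0.3, 2.06], [-1.34, 1.32], [0.26, 2.42], [-1.36, 4.5], [0.01, 1.98], [-2.84, 2.84]. Speed limits (rad/s): [2.79, 2.79, 3.14, 3.14, 3.14, 3.14, 3.14].

### API

Orientations are given as a rotation vector (axis times angle).
In Python, from rig import ctrl, optics, order gives the robot as it stands. The module is installed in compiled form; this text tells all that it offers.
- The arm moves only by the tool servo_tool, never from a script. Its argument "steps" is one flat list of numbers, 7 for each row, row after row: the shift along the tool's x, y, z as a fraction of full scale, then the turn, a rotation vector about the tool's x, y, z as a fraction of full scale, then the opening, from 0 (shut) to 1 (fully open). In form: [tx, ty, tz, ax, ay, az, fingers, tx, ty, tz, ax, ay, az, fingers, ...]. A call has 1 to 8 rows; each row is the pose to reach, as a shift and turn from the pose commanded when the call began, along the tool's axes at that moment; what a row does not reach only later rows make up. Full scale, the value 1, is 80 cm for a shift and 90 degrees for a turn. A row lasts 1/8 s, in which the tool goes at most 62.5 mm and 10.7 degrees, less where a joint would pass 70% of its speed; a pose out of reach is approached as far as the arm can. A call with a number of a shift or a turn outside -1 to 1 is refused whole. A call with a gripper value outside its range is refused whole. The fingers move at their own pace and stop on an object; "force" is the grip in N (left out, the last holds). Time passes only in rows, so rows that repeat a pose let the fingers close. It gives the time, the measured TCP pose, the force, the opening and the grip force at its end, in the units of the state.
- ctrl.get_obs(): the state, without advancing time (a new reading comes with each control period).
- optics.snapshot(name): name is "scene" or "top" or "wrist"; returns the picture (420x560x3 uint8, blue, green, red); there is no depth.
- optics.camera_model(name): a dict with "fx", "fy", "cx", "cy" (pixels), "xyz" and "attitude" of the camera in the world; the wrist camera has in their place "hand_eye" (4x4, takes a point from camera to tool coordinates, whose origin is the TCP and whose axes are the flange's). Camera axes: x right, y down, z forward; pixel columns grow to the right and rows downward; lengths in m; the calibration is good to about 2 mm. A picture is of the moment at which its call begins: read the wrist's pose just before it. camera_model takes no time and is no camera call.
- order.job_done(): hands the job in; it is judged then, once.
The state is a dict: "time_s": time; "joint_positions": joint angles; "qd": joint speeds; "joint_torque": joint torques, N m; "tcp_pos": TCP position; "tool_rot": TCP orientation; "contact_force": force on the tool from outside, world axes, zero at the start; "moment": the same for the moment, N m; "finger_gap": finger opening in m; "grasp_force": force on a finger pad.
Only numpy, scipy, OpenCV 4.12 (cv2) and the standard library are available. Lean on these libraries where they do the work, as an engineer would, in place of code of your own. Each camera call takes 0.05 s, during which the arm holds its last target. There are 200 camera calls.

### The job

Load the veneered drawer fronts lying on the infeed into the press: their glue is wet, so slide them flat along the bed, never lifting them, in under the raised platen, side by side and spread evenly about the screw so that it bears on all of them, each pushed fully home against the stop strip behind. Then fit the crank from the tray on the square of the screw and wind the platen down until it clamps all the fronts tightly. Finally take the crank off and set it back upright in its tray; leave the glue bottle, tape roll and screw jar alone.

Things in the scene. Friction and masses are not known exactly. Their poses are not given: they have to be found in the camera images.
- press: fixed bench-top veneer press; origin on the bench under the platen's middle. White bed: top at z 0.034, x -0.150 to 0.150, y -0.380 to 0.095 (press's own axes). The infeed is the -y part; fronts go in towards +y. Green beam over y = 0 (38 mm wide in y, z 0.152 to 0.178) on 22 mm columns at x = +-0.134, nuts up to z 0.194. Only the bed lies at y below -0.040
- platen: aluminium pressing plate, 236 (x) x 80 (y) x 16 mm, hung on stiff springs from the crosshead that the screw drives up and down; origin at the centre of its underside, at the start 36 to 46 mm above the bed (the fronts are 16 mm thick). With fronts placed unevenly about the middle line (own x = 0) those farther out get less pressure
- screw (a joint): turn of the press screw, rad, growing clockwise seen from above; a turn clockwise lowers the platen 10 mm. Light friction (0.2 N m); stays where left. At 0 the platen is 46 mm above the bed and the square's flats face the press's x and y. It meets the fronts at about 18.8 rad; from there the springs give way, it grows stiffer, and a third of a turn more clamps firmly (end stop at 25.5)
- screw_top (a point): middle of the top of the screw's square head: an 18 mm square steel stub with stepped lead-in, standing upright on top of the beam, 30 mm tall above a 33 mm round collar; this point lies 0.223 above the bench. It turns with the screw and stays at its height
- front_1_centre (a point): centre of a veneered drawer front, a flat dark wooden board 54 mm wide (own x), 130 mm long (own y), 16 mm thick, 0.12 kg, with two light tape bands round it; lies flat on the bed, long side roughly along the press's y; own z up. Two or three fronts are there
- front_2_centre (a point): as front 1
- front_3_centre (a point): as front 1
- tray: shallow wooden tray with grey lining, fixed on the bench, 165 mm (own x) by 190 mm (own y), walls 6 mm thick with their top 30 mm above the bench, inner floor 18 mm above it; origin at the centre of its underside
- crank: dark steel balanced crank, 0.48 kg, standing on its hub; origin at the hub's underside centre. Hub 42 x 42 x 26 mm with a square 20.4 mm through hole, flats along own x and y, to fit over the screw's square (fully on, the origin is 30 mm below screw_top). Above it an arm 20 mm wide (z 26 to 36 mm) runs from a 34 mm ball at y = -0.052 to the knob at y = +0.070
- crank_boss (a point): centre of the bright block on top of the hub, by which the crank is lifted: 28 mm wide between flats across the arm (own x), 34 mm along it (own y), 26 mm tall; 49 mm above the crank's underside
- crank_handle (a point): centre of the free-spinning black knob of the crank, 25 mm across, 44 mm tall, axis upright; 70 mm from the crank's axis along own +y of the crank, 63 mm above its underside. The knob's own turn says nothing of the crank's
- glue_bottle: bystander: yellow glue bottle with orange cap, 62 mm across, 198 mm tall, left of the press; origin at the centre of its base
- tape_roll: bystander: roll of masking tape, 102 mm across, 25 mm high, lying flat behind the tray; origin at its underside centre
- screw_jar: bystander: clear screw jar with yellow lid, 64 mm across, 112 mm tall, left of the press; origin at the centre of its base
- front_1: the same front 1 as a whole; origin at the centre of its underside
- front_2: the same front 2 as a whole; origin at the centre of its underside
- front_3: the same front 3 as a whole; origin at the centre of its underside
- stop (a point): middle of the face of the aluminium stop strip (11 mm high) behind the platen, on the bed; its axes are the press's; the strip reaches 118 mm to either side along x, its face looks to -y. A front touching it squarely has its centre 65 mm before it

How it is judged:
On the way, in this order (a step that is already met when the one before it is completed fails the run):
1. every front lies side by side under the platen, home against the stop strip (y of front_1_centre in the frame of press between -0.006 and 0.006 m and x of front_1_centre in the frame of press between -0.091 and 0.091 m and angle between the y axis of each of front_1_centre, front_2_centre, front_3_centre and the y axis of press, either way round below 0.1 rad and z of each of front_1_centre, front_2_centre, front_3_centre in the frame of press below 0.048 m and y of front_2_centre in the frame of press between -0.006 and 0.006 m and x of front_2_centre in the frame of press between -0.091 and 0.091 m and y of front_3_centre in the frame of press between -0.006 and 0.006 m and x of front_3_centre in the frame of press between -0.091 and 0.091 m), for 0.2 s.
2. the platen has been wound down on the fronts, with the crank on the screw's square (all of step 1 and contact force between platen and front_1 above 5 N and contact force between platen and front_2 above 5 N and contact force between platen and front_3 above 5 N and horizontal distance between crank and screw_top below 0.005 m and z of crank in the frame of screw_top below -0.018 m), for 0.2 s.
At the end, for the whole second after the job is handed in: Each front is flat, its end within 6 mm of the stop, its centre within 91 mm of the press's middle line, square within 0.1 rad, pressed by the platen with over 5 N; the crank stands upright (0.15 rad) on the tray's floor, hub inside the walls, at rest (all of step 1 and contact force between platen and front_1 above 5 N and contact force between platen and front_2 above 5 N and contact force between platen and front_3 above 5 N and x of crank in the frame of tray between -0.075 and 0.075 m and y of crank in the frame of tray between -0.085 and 0.085 m and height (world z) of crank below 0.024 m and angle between crank's own z axis and vertical below 0.15 rad and linear speed of crank below 0.02 m/s); the robot touches nothing.
It fails at once if a front is lifted more than 12 mm off the bed or tipped (z of any of front_1_centre, front_2_centre, front_3_centre in the frame of press above 0.054 m or angle between any of front_1_centre, front_2_centre, front_3_centre's own z axis and vertical above 0.2 rad).
It fails at once if glue bottle, tape roll or screw jar moved more than 30 mm (distance of any of glue_bottle, tape_roll, screw_jar from where it was at the start of the episode above 0.03 m).
Of front_1, front_2, front_3 only 2 to 3 are there at a start; the rules pass over those that are not, and their reading is None.
At some moment in a run one of front_1, front_2, front_3 may be knocked a few centimetres aside while the robot is not near it.
It also fails if it takes over 210 s, if anything falls off the work surface, if the arm or the gripper's body presses on something with over 40 N, if the wrist force passes 120 N, or if a joint passes its speed limit or range.

## Working session

There is one attempt and no reset: what is moved stays moved. The work goes in short steps, Python scripts to look and compute and a tool call to move; the robot and the scene stay as the last step left them, time stands still between calls to the robot, and variables do not carry over. Pictures are saved under pics/ and viewed, at most 14 in all, crops included, and the job is handed in when it is done.

Besides the shell and the picture viewer there is one more tool, called after "Emit:" as name(argument=value, ...), one argument or row to a line, values as JSON. servo_tool: Moves the arm, as the interface text tells. Its arguments: {"type":"object","properties":{"steps":{"type":"array","items":{"type":"number","minimum":-1,"maximum":1}},"force":{"type":"number"}},"required":["steps"]}

```bash
mkdir -p pics; python3 - <<'E'
from rig import ctrl,optics
import cv2,numpy as np
np.set_printoptions(precision=4,suppress=True)
o=ctrl.get_obs()
for k in o: print(k,o[k])
print(ctrl.pinch_z)
for n in("scene","top","wrist"):
    print(n,optics.camera_model(n)); cv2.imwrite(f"pics/{n}0.png",optics.snapshot(n))
E
```

```text
time_s 0.0
joint_positions [-1.2585  0.6159 -0.0126  1.4249  0.0081  1.1034 -0.0404]
qd [-0.0012  0.0007 -0.0013 -0.0016 -0.0003  0.0003  0.0008]
joint_torque [  0.0005 -45.8937   0.2098 -16.5744  -0.0609   0.0205   0.0002]
tcp_pos [0.2158 0.6123 0.2175]
tool_rot [-0.5295 -3.0963  0.0039]
contact_force [-0.4776  0.4064  0.6876]
moment [ 0.0087 -0.0131 -0.0132]
grasp_force 0.0
finger_gap 0.09290332586177454
0.0188
scene {'fx': 487.57190604619046, 'fy': 487.57190604619046, 'cx': 282.7629302310836, 'cy': 215.67075840259574, 'xyz': array([-0.0039, -0.9971,  0.6767]), 'attitude': array([-1.9476,  0.5274, -0.3151])}
top {'fx': 500.5346207833183, 'fy': 500.5346207833183, 'cx': 274.418524657356, 'cy': 206.15972678708894, 'xyz': array([0.2933, 0.0435, 1.7377]), 'attitude': array([-2.1431,  2.1455, -0.1778])}
wrist {'fx': 342.5752595715658, 'fy': 342.5752595715658, 'cx': 282.24894905677246, 'cy': 212.06876086630578, 'hand_eye': array([[-0.0017, -0.9669, -0.255 ,  0.0703],
       [ 1.    , -0.0018,  0.0003,  0.0004],
       [-0.0007, -0.255 ,  0.9669, -0.1662],
       [ 0.    ,  0.    ,  0.    ,  1.    ]])}
```

View pics/scene0.png

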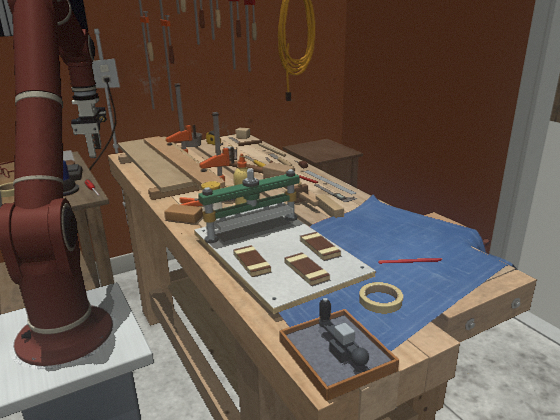

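View pics/top0.png

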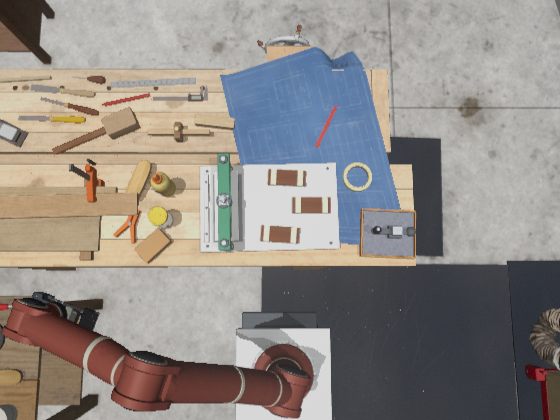

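The scene has three fronts on the white bed (top view about (287,177), (311,205), (281,234)). The press beam is at x≈223 px, with the screw at (223,201). The crank is in the tray at (390,231), its knob at (377,230), pointing to the left (+y).

```bash
cat > h.py <<'E'
from rig import ctrl,optics
import cv2,numpy as np
from scipy.spatial.transform import Rotation as R
np.set_printoptions(precision=4,suppress=True)
def snap(n,save=None):
    m=optics.camera_model(n); o=ctrl.get_obs(); im=optics.snapshot(n)
    if n=="wrist":
        T=np.eye(4);T[:3,:3]=R.from_rotvec(o["tool_rot"]).as_matrix();T[:3,3]=o["tcp_pos"]
        T=T@np.array(m["hand_eye"])
    else:
        T=np.eye(4);T[:3,:3]=R.from_rotvec(m["attitude"]).as_matrix();T[:3,3]=m["xyz"]
    if save: cv2.imwrite("pics/"+save,im); np.savez("pics/"+save+".npz",T=T)
    return im,m,T
def ray(m,T,p,z):
    p=np.atleast_2d(p).astype(float)
    d=np.c_[(p[:,0]-m["cx"])/m["fx"],(p[:,1]-m["cy"])/m["fy"],np.ones(len(p))]@T[:3,:3].T
    return T[:3,3]+d*((z-T[2,3])/d[:,2])[:,None]
def proj(m,T,X):
    c=(np.atleast_2d(X)-T[:3,3])@T[:3,:3]
    return np.c_[c[:,0]/c[:,2]*m["fx"]+m["cx"],c[:,1]/c[:,2]*m["fy"]+m["cy"]]
def blobs(mask,amin,amax=1e9):
    cs,_=cv2.findContours(mask.astype(np.uint8),cv2.RETR_EXTERNAL,cv2.CHAIN_APPROX_NONE)
    return [c[:,0,:] for c in cs if amin<=cv2.contourArea(c)<=amax]
def rectw(m,T,c,z):
    "world min-area rect of contour at height z: centre,size,angle of long side"
    w=ray(m,T,c,z)[:,:2]; (cx,cy),(a,b),t=cv2.minAreaRect((w*1000).astype(np.float32))
    if a<b: a,b,t=b,a,t+90
    return np.array([cx,cy,a,b]),(t%180)
def cmd(dw=None,turn=None):
    "tool-axis shift fraction for a world shift"
    o=ctrl.get_obs(); return R.from_rotvec(o["tool_rot"]).inv().apply(dw)/0.8
E
python3 - <<'E'
from h import *
im,m,T=snap("top")
hsv=cv2.cvtColor(im,cv2.COLOR_BGR2HSV).astype(int);H,S,V=[hsv[...,i] for i in range(3)]
roi=np.zeros(im.shape[:2],bool);roi[160:255,195:345]=1
wh=(S<40)&(V>150)&roi
pts=np.argwhere(wh)[:,::-1]
print("bed",*rectw(m,T,max(blobs(cv2.morphologyEx(wh.astype(np.uint8),cv2.MORPH_CLOSE,np.ones((15,15))),500),key=len),.034))
fr=(S>60)&((H<35))&roi; fr[:,:255]=0
for c in blobs(fr,150): print("front",*rectw(m,T,c,.05),c.mean(0))
gr=(H>60)&(H<90)&(S>80)&roi
for c in blobs(gr,200): print("beam",*rectw(m,T,c,.178),c.mean(0))
cv2.imwrite("pics/c1.png",cv2.resize(im[150:265,190:425],None,fx=3.4,fy=3.4,interpolation=cv2.INTER_CUBIC))
print(ray(m,T,[223,201],.223),ray(m,T,[[397,231]],.067),ray(m,T,[[377,230]],.1),ray(m,T,[388,232],.03))
E
```

```text
bed [562.7961  42.2906 511.1635 318.575 ] 88.96844482421875
front [413.0629 -56.9641 300.3784  33.6848] 89.92894744873047 [301.9282 251.5846]
front [464.4383  10.0925  71.7856  52.2784] 85.85135650634766 [279.7101 233.7971]
front [563.2113 -97.4756  69.005   48.4547] 89.97311401367188 [311. 205.]
front [660.3431 -13.9917  71.892   52.3133] 86.57124328613281 [286.4559 177.3382]
beam [471.6757 185.1285 135.3962  34.6024] 0.8831782341003418 [224.1731 227.6538]
beam [631.6602 189.0976 114.3142  37.9499] 0.9009623527526855 [223.3516 177.2967]
[[0.548  0.1869 0.223 ]] [[ 0.4719 -0.384   0.067 ]] [[ 0.4717 -0.3097  0.1   ]] [[ 0.4724 -0.3624  0.03  ]]
```

View pics/c1.png

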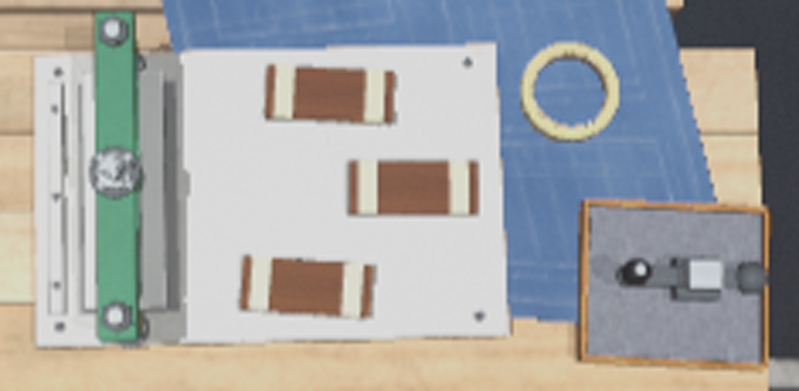

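```bash
python3 - <<'E'
from h import *
m=optics.camera_model("top");T=np.eye(4);T[:3,:3]=R.from_rotvec(m["attitude"]).as_matrix();T[:3,3]=m["xyz"]
f=lambda p,z:ray(m,T,np.array(p)/3.4+[190-.35,150-.35],z)[:,:2]
bed=f([(36,57),(494,43),(509,333),(38,346)],.034);print("bed",bed)
def lab(n,p,z):
    w=f(p,z);print(n,w.mean(0), "long dir",(w[0]+w[3]-w[1]-w[2])/2)
lab("A",[(267,65),(396,71),(395,124),(265,119)],.05)
lab("B",[(349,160),(479,161),(479,215),(349,214)],.05)
lab("C",[(242,255),(375,264),(372,318),(240,309)],.05)
print("screw",f([(116,172)],.223),"nuts",f([(114,30),(115,316)],.194))
lab("tray",[(582,200),(770,208),(768,368),(578,358)],.03)
print("boss",f([(705,273)],.062+.018),"ball",f([(752,277)],.049),"knob",f([(637,269)],.10))
print("tape",f([(570,91)],.0125))
E
```

```text
bed [[ 0.702   0.2857]
 [ 0.717  -0.1845]
 [ 0.4188 -0.1934]
 [ 0.4064  0.2774]]
A [ 0.6591 -0.0157] long dir [0.0057 0.1312]
B [ 0.5639 -0.0988] long dir [0.0011 0.1307]
C [0.4642 0.0088] long dir [0.0091 0.1319]
screw [[0.5504 0.1845]] nuts [[0.6894 0.191 ]
 [0.4228 0.1863]]
tray [ 0.4694 -0.3624] long dir [0.0093 0.1909]
boss [[ 0.474  -0.3808]] ball [[ 0.4733 -0.4357]] knob [[ 0.4758 -0.3098]]
tape [[ 0.6712 -0.2653]]
```

```bash
cat >> h.py <<'E'
PSI=0.028; P0=np.array([.557,.1888])
def p2w(x,y): c,s=np.cos(PSI),np.sin(PSI); return np.array([P0[0]+c*x-s*y,P0[1]+s*x+c*y])
def w2p(w): c,s=np.cos(PSI),np.sin(PSI); d=np.asarray(w)[...,:2]-P0; return np.stack([c*d[...,0]+s*d[...,1],-s*d[...,0]+c*d[...,1]],-1)
def down(yaw=0.,tilt=0.):
    "tool x along world y turned by yaw; tilt: top leans back along -tool x (fingertips forward)"
    B=np.array([[0,1,0],[1,0,0],[0,0,-1.]]).T
    return R.from_euler('z',yaw)*R.from_matrix(B)*R.from_euler('y',tilt)
def plan(pos,rot):
    o=ctrl.get_obs(); r=R.from_rotvec(o["tool_rot"])
    t=r.inv().apply(np.array(pos)-o["tcp_pos"])/.8; a=(r.inv()*rot).as_rotvec()/(np.pi/2)
    print("plan",np.round(t,4).tolist(),np.round(a,4).tolist(),"rows",round(max(np.linalg.norm(t)*.8/.0625,np.linalg.norm(a)*90/10.7),1))
def st():
    o=ctrl.get_obs(); print("t",o["time_s"],"tcp",o["tcp_pos"],"press",w2p(o["tcp_pos"]),"F",o["contact_force"],"gap",o["finger_gap"],"q",o["joint_positions"])
E
python3 - <<'E'
from h import *
print(down(0,.3).as_matrix())
plan([.38,.28,.42],down(PSI)); plan([.56,-.10,.36],down(PSI))
E
```

```text
[[ 0.      1.      0.    ]
 [ 0.9553  0.      0.2955]
 [ 0.2955  0.     -0.9553]]
plan [-0.3317, -0.3244, -0.2521] [-0.0009, 0.0006, 0.7665] rows 6.8
plan [-0.7018, -0.6975, -0.1765] [-0.0009, 0.0006, 0.7665] rows 12.9
```

Emit:
servo_tool(
  steps=[-0.1,-0.08,-0.252,0,0,0.25,0.8,-0.3317,-0.3244,-0.252,0,0,0.7665,0.8,-0.3317,-0.3244,-0.252,0,0,0.7665,0.8,-0.3317,-0.3244,-0.252,0,0,0.7665,0.8,-0.3317,-0.3244,-0.252,0,0,0.7665,0.8,-0.3317,-0.3244,-0.252,0,0,0.7665,0.8,-0.5,-0.5,-0.22,0,0,0.7665,0.8,-0.7,-0.6975,-0.1765,0,0,0.7665,0.8],
)

```text
time_s: 1.2
tcp_pos: [0.4094, 0.2152, 0.3913]
tool_rot: [2.19, 2.252, 0.003]
contact_force: [-0.0, 0.6, -0.4]
finger_gap: 0.0743
grasp_force: 0.0
```

```bash
python3 - <<'E'
from h import *
st(); plan([.56,-.10,.36],down(PSI))
E
```

```text
t 1.2 tcp [0.4094 0.2152 0.3913] press [-0.1468  0.0305] F [-0.0195  0.5686 -0.4248] gap 0.07432998268829501 q [-0.8657  0.1893  0.4191  1.6335 -0.0794  1.3335 -0.4066]
plan [-0.3992, 0.177, 0.039] [0.0011, -0.0008, 0.0001] rows 5.6
```

Emit:
servo_tool(
  steps=[-0.3992,0.177,0.039,0,0,0,0.8,-0.3992,0.177,0.039,0,0,0,0.8,-0.3992,0.177,0.039,0,0,0,0.8,-0.3992,0.177,0.039,0,0,0,0.8,-0.3992,0.177,0.039,0,0,0,0.8,-0.3992,0.177,0.039,0,0,0,0.8,-0.3992,0.177,0.039,0,0,0,0.8],
)

```text
time_s: 2.08
tcp_pos: [0.5589, -0.102, 0.3585]
tool_rot: [2.197, 2.245, -0.005]
contact_force: [0.3, -0.3, -0.4]
finger_gap: 0.0744
grasp_force: 0.0
```

```bash
python3 - <<'E'
from h import *
st(); im,m,T=snap("wrist","w1.png")
E
```

```text
t 2.075 tcp [ 0.5589 -0.102   0.3585] press [-0.0062 -0.2907] F [ 0.2534 -0.3329 -0.3856] gap 0.07438893420253966 q [-0.218   0.4232  0.5717  1.4373 -0.2271  1.3491  0.3851]
```

View pics/w1.png

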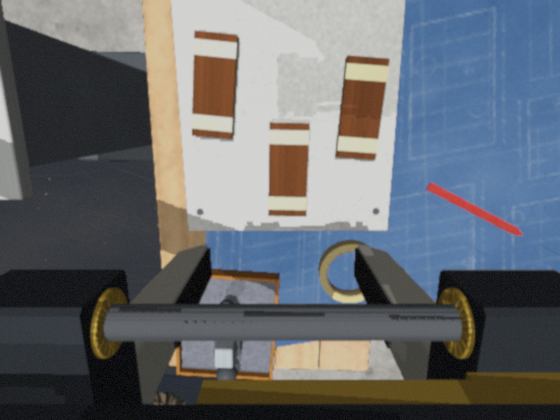

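The wrist view shows the fronts at (215,85), (289,169) and (362,108), with the infeed's near edge at row 230. I'll measure those now.

```bash
cat >> h.py <<'E'
def fronts(im,m,T,roi=None,z=.05):
    hsv=cv2.cvtColor(im,cv2.COLOR_BGR2HSV).astype(int);H,S,V=[hsv[...,i] for i in range(3)]
    mk=((S>55)&(H<40)).astype(np.uint8)
    if roi is not None: r=np.zeros_like(mk); r[roi[1]:roi[3],roi[0]:roi[2]]=1; mk&=r
    mk=cv2.morphologyEx(mk,cv2.MORPH_OPEN,np.ones((3,3)))
    out=[]
    for c in blobs(mk,600):
        r,t=rectw(m,T,c,z); p=w2p(r[:2]/1000)
        print("front px",c.mean(0).round(),"world",r/1000,"press",p,"yaw rel press",round(np.deg2rad(t-90)-PSI,3)); out.append((r,t))
    return out
E
python3 - <<'E'
from h import *
m=optics.camera_model("wrist"); im=cv2.imread("pics/w1.png"); T=np.load("pics/w1.png.npz")["T"]
fronts(im,m,T,(183,0,393,228))
hsv=cv2.cvtColor(im,cv2.COLOR_BGR2HSV)
for r in (20,120,200):
  wh=np.where((hsv[r,:,1]<50)&(hsv[r,:,2]>120))[0]; wh=wh[(wh>160)&(wh<420)]; print(r,wh.min(),wh.max(),ray(m,T,[[wh.min(),r],[wh.max(),r]],.034)[:,:2].tolist())
for c in (220,250,320,370):
  wh=np.where((hsv[:260,c,1]<50)&(hsv[:260,c,2]>120))[0];print(c,wh.max(),ray(m,T,[c,wh.max()+.5],.034)[0])
E
```

```text
front px [288. 170.] world [ 0.5664 -0.0972  0.0722  0.0521] press [ 0.0013 -0.2862] yaw rel press -0.033
front px [361. 108.] world [ 0.6614 -0.0124  0.074   0.0542] press [ 0.0988 -0.204 ] yaw rel press -0.078
front px [214.  86.] world [0.4673 0.0113 0.072  0.0543] press [-0.0946 -0.1749] yaw rel press -0.106
20 172 403 [[0.4125872332083257, 0.09263623925997783], [0.7104614707999273, 0.09846851054490559]]
120 180 395 [[0.41586466303520514, -0.0319205550054442], [0.7131057876037195, -0.026021018461237798]]
200 186 389 [[0.4182606802296448, -0.14530965006498117], [0.7160992709648043, -0.13932559705416975]]
220 230 [ 0.4669 -0.1913  0.034 ]
250 230 [ 0.512  -0.1904  0.034 ]
320 230 [ 0.6172 -0.1883  0.034 ]
370 230 [ 0.6922 -0.1868  0.034 ]
```

```bash
sed -i 's/^PSI=.*/PSI=0.025; P0=np.array([.5585,.190])/' h.py; python3 - <<'E'
from h import *
g=np.array([.6614,-.0124])+R.from_euler('z',-.05).apply([0,-.05,0])[:2]; print(g)
plan([*g,.12],down(-.05,.35)); plan([*g,.040],down(-.05,.35))
E
```

```text
[ 0.6589 -0.0623]
plan [0.0429, 0.1265, 0.2984] [-0.0094, 0.2227, 0.0474] rows 4.2
plan [0.0429, 0.1267, 0.3984] [-0.0094, 0.2227, 0.0474] rows 5.4
```

Emit:
servo_tool(
  steps=[0.0429,0.1265,0.1,-0.0094,0.2227,0.0474,0.8,0.0429,0.1265,0.2,-0.0094,0.2227,0.0474,0.8,0.0429,0.1265,0.2984,-0.0094,0.2227,0.0474,0.8,0.0429,0.1265,0.2984,-0.0094,0.2227,0.0474,0.8,0.0429,0.1265,0.2984,-0.0094,0.2227,0.0474,0.8,0.0429,0.1265,0.2984,-0.0094,0.2227,0.0474,0.8],
)

```text
time_s: 2.88
tcp_pos: [0.6592, -0.0593, 0.1205]
tool_rot: [-2.079, -1.987, -0.369]
contact_force: [0.3, -0.4, 1.1]
finger_gap: 0.0745
grasp_force: 0.0
```

```bash
python3 - <<'E'
from h import *
st(); plan([.6589,-.0623,.040],down(-.05,.35)); im,m,T=snap("wrist","w2.png")
fronts(im,m,T)
E
```

```text
t 2.875 tcp [ 0.6592 -0.0593  0.1205] press [ 0.0944 -0.2517] F [ 0.3371 -0.3517  1.1478] gap 0.07446246469661999 q [ 0.0153  0.799   0.3806  1.4764 -0.6905  1.1149  0.6346]
plan [-0.0382, -0.0001, 0.0932] [-0.0012, -0.0008, 0.0028] rows 1.3
front px [343. 388.] world [ 0.7076 -0.1424  0.2857  0.0428] press [ 0.1407 -0.336 ] yaw rel press 1.495
front px [459. 323.] world [ 0.7823 -0.1112  0.051   0.0241] press [ 0.2162 -0.3067] yaw rel press 0.031
front px [283. 276.] world [ 0.6593 -0.073   0.0521  0.0093] press [ 0.0942 -0.2654] yaw rel press 1.499
front px [117. 306.] world [ 0.54   -0.0876  0.0775  0.0313] press [-0.0254 -0.2771] yaw rel press -0.543
front px [159. 233.] world [ 0.5687 -0.0371  0.0572  0.0143] press [ 0.0046 -0.2273] yaw rel press 1.432
front px [283. 195.] world [ 0.6624 -0.0132  0.0733  0.053 ] press [ 0.0988 -0.2057] yaw rel press -0.076
front px [284. 116.] world [0.6653 0.0469 0.0522 0.0086] press [ 0.1032 -0.1458] yaw rel press 1.499
front px [ 35. 173.] world [0.479  0.0112 0.1319 0.0546] press [-0.0839 -0.1767] yaw rel press -0.014
```

View pics/w2.png

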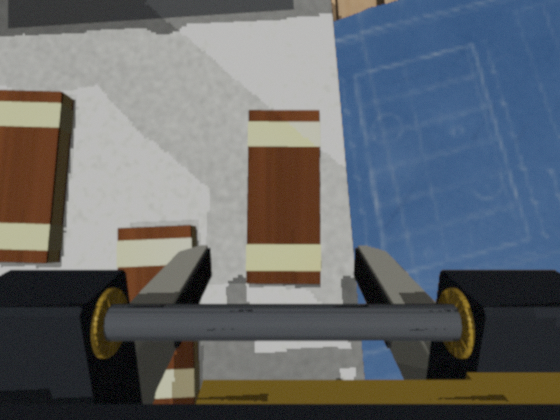

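The wrist view shows front A square between the fingers (centre about (283,195)), so I'll descend and grip it.

Emit:
servo_tool(
  steps=[-0.02,0,0.047,0,0,0,0.75,-0.0382,0,0.0932,0,0,0,0.75,-0.0382,0,0.0932,0,0,0,0.75,-0.0382,0,0.0932,0,0,0,0,-0.0382,0,0.0932,0,0,0,0,-0.0382,0,0.0932,0,0,0,0,-0.0382,0,0.0932,0,0,0,0],
  force=15,
)

```text
time_s: 3.8
tcp_pos: [0.661, -0.0649, 0.0432]
tool_rot: [-2.084, -1.989, -0.374]
contact_force: [-0.4, -1.6, 6.6]
finger_gap: 0.0536
grasp_force: 15.0
```

```bash
python3 - <<'E'
from h import *
st()
z=.0405
plan([*p2w(.085,-.15),z],down(PSI,.35));plan([*p2w(.066,-.08),z],down(PSI,.35));plan([*p2w(.066,-.055),z],down(PSI,.35));plan([*p2w(.066,-.048),z],down(PSI,.35))
E
```

```text
t 3.8 tcp [ 0.661  -0.0649  0.0432] press [ 0.0961 -0.2573] F [-0.4328 -1.5529  6.6405] gap 0.05357791364747292 q [ 0.0434  0.8922  0.3404  1.5195 -0.7478  0.9905  0.7214]
plan [0.1237, -0.0235, 0.0486] [0.0194, 0.0002, -0.042] rows 1.7
plan [0.2041, -0.0535, 0.0777] [0.0194, 0.0002, -0.042] rows 2.9
plan [0.2334, -0.0558, 0.0884] [0.0194, 0.0002, -0.042] rows 3.3
plan [0.2416, -0.0564, 0.0914] [0.0194, 0.0002, -0.042] rows 3.4
```

```bash
cat >> h.py <<'E'
def planc(base,brot,pos,rot):
    "as plan, from a known commanded pose"
    t=brot.inv().apply(np.array(pos)-base)/.8; a=(brot.inv()*rot).as_rotvec()/(np.pi/2)
    print("planc",np.round(t,4).tolist(),np.round(a,4).tolist(),"rows",round(max(np.linalg.norm(t)*.8/.0625,np.linalg.norm(a)*90/10.7),1))
E
python3 - <<'E'
from h import *
b=np.array([.6589,-.0623,.040]);r=down(-.05,.35);z=.0445
for p in [(.09,-.20),(.08,-.15),(.068,-.10),(.066,-.075),(.066,-.055)]: planc(b,r,[*p2w(*p),z],down(PSI,.35))
E
```

```text
planc [0.0657, -0.0102, 0.018] [0.0164, -0.0, -0.0449] rows 0.9
planc [0.1233, -0.0273, 0.039] [0.0164, -0.0, -0.0449] rows 1.7
planc [0.1808, -0.047, 0.06] [0.0164, -0.0, -0.0449] rows 2.5
planc [0.2099, -0.0518, 0.0706] [0.0164, -0.0, -0.0449] rows 2.9
planc [0.2333, -0.0537, 0.0792] [0.0164, -0.0, -0.0449] rows 3.2
```

Emit:
servo_tool(
  steps=[0,0,-0.0055,0,0,0,0,0.0657,-0.0102,0.018,0.005,0,-0.015,0,0.1233,-0.0273,0.039,0.01,0,-0.03,0,0.1808,-0.047,0.06,0.0164,0,-0.0449,0,0.2099,-0.0518,0.0706,0.0164,0,-0.0449,0,0.2333,-0.0537,0.0792,0.0164,0,-0.0449,0,0.2333,-0.0537,0.0792,0.0164,0,-0.0449,0],
)

```text
time_s: 4.68
tcp_pos: [0.6256, 0.1364, 0.0447]
tool_rot: [-1.998, -2.06, -0.356]
contact_force: [1.3, 0.0, -0.6]
finger_gap: 0.0538
grasp_force: 15.0
```

```bash
python3 - <<'E'
from h import *
st(); im,m,T=snap("wrist","w3.png"); im,m,T=snap("top","t3.png"); cv2.imwrite("pics/t3c.png",cv2.resize(im[150:265,190:425],None,fx=3.4,fy=3.4,interpolation=cv2.INTER_CUBIC))
E
```

```text
t 4.675 tcp [0.6256 0.1364 0.0447] press [ 0.0657 -0.0553] F [ 1.2679  0.015  -0.5995] gap 0.05380654089004099 q [-0.2476  0.8272  0.2917  1.6699 -0.8025  0.838   0.5858]
```

View pics/w3.png

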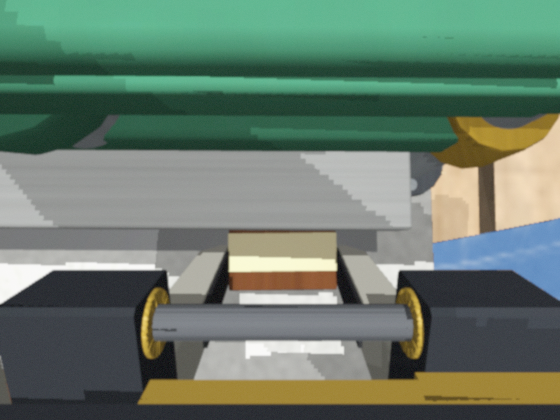

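Front A is held and slid under the platen; the platen's front edge is at row 228 and the front's end at row 290. I'll push it home.

Emit:
servo_tool(
  steps=[0.004,0,0.0015,0,0,0,0,0.0075,0,0.0027,0,0,0,0,0.0106,0,0.0039,0,0,0,0,0.0106,0,0.0039,0,0,0,0],
)

```text
time_s: 5.28
tcp_pos: [0.6258, 0.1403, 0.0442]
tool_rot: [-2.007, -2.059, -0.352]
contact_force: [-0.6, -5.3, -0.5]
finger_gap: 0.0539
grasp_force: 15.0
```

```bash
python3 - <<'E'
from h import *
st()
E
```

```text
t 5.275 tcp [0.6258 0.1403 0.0442] press [ 0.0661 -0.0514] F [-0.6392 -5.3419 -0.4735] gap 0.053915287939863894 q [-0.2585  0.8272  0.2955  1.6707 -0.8032  0.8323  0.5739]
```

```bash
python3 - <<'E'
from h import *
b=np.array([*p2w(.066,-.046),.0445]);r=down(PSI,.35)
planc(b,r,[*p2w(.066,-.0515),.0445],r)
planc(b,r,[*p2w(.066,-.12),.05],r)
planc(b,r,[*p2w(.066,-.19),.13],r)
planc(b,r,[.4623,-.0394,.13],down(-.075,.35))
E
```

```text
planc [-0.0065, -0.0, -0.0024] [0.0, 0.0, 0.0] rows 0.1
planc [-0.0845, -0.0, -0.0382] [0.0, 0.0, 0.0] rows 1.2
planc [-0.1324, 0.0, -0.1621] [0.0, 0.0, 0.0] rows 2.7
planc [-0.1758, -0.2099, -0.1779] [-0.0218, -0.0, 0.0598] rows 4.2
```

Emit:
servo_tool(
  steps=[-0.0065,0,-0.0024,0,0,0,0,-0.0065,0,-0.0024,0,0,0,0.72,-0.0065,0,-0.0024,0,0,0,0.72,-0.0845,0,-0.0382,0,0,0,0.72,-0.1324,0,-0.1621,0,0,0,0.75,-0.1324,0,-0.1621,0,0,0,0.8,-0.1324,0,-0.1621,0,0,0,0.8,-0.1758,-0.2099,-0.1779,-0.0218,0,0.0598,0.8],
)

```text
time_s: 6.28
tcp_pos: [0.572, -0.0119, 0.1291]
tool_rot: [-2.104, -1.968, -0.38]
contact_force: [-0.6, 0.3, 1.0]
finger_gap: 0.0739
grasp_force: 0.0
```

```bash
python3 - <<'E'
from h import *
st(); plan([.4623,-.0394,.12],down(-.075,.35))
E
```

```text
t 6.275 tcp [ 0.572  -0.0119  0.1291] press [ 0.0084 -0.2022] F [-0.6366  0.3087  1.0335] gap 0.07385843570003886 q [-0.0584  0.653   0.3734  1.776  -0.724   0.953   0.6754]
plan [-0.0445, -0.1345, -0.0051] [0.0019, -0.0012, 0.0056] rows 1.8
```

Emit:
servo_tool(
  steps=[-0.0445,-0.1345,-0.0051,0,0,0,0.8,-0.0445,-0.1345,-0.0051,0,0,0,0.8,-0.0445,-0.1345,-0.0051,0,0,0,0.8,-0.0445,-0.1345,-0.0051,0,0,0,0.8],
)

```text
time_s: 6.78
tcp_pos: [0.4599, -0.0407, 0.1214]
tool_rot: [-2.106, -1.964, -0.376]
contact_force: [-0.3, -0.2, -0.8]
finger_gap: 0.0746
grasp_force: 0.0
```

```bash
python3 - <<'E'
from h import *
st(); im,m,T=snap("wrist","w4.png"); fronts(im,m,T,(220,80,345,300))
im,m,T=snap("top"); fronts(im,m,T,(255,165,337,248))
E
```

```text
t 6.775 tcp [ 0.4599 -0.0407  0.1214] press [-0.1044 -0.2282] F [-0.2783 -0.2362 -0.7991] gap 0.07460149059889988 q [ 0.0252  0.5439  0.3648  2.0551 -0.7444  0.8294  0.8647]
front px [285. 268.] world [ 0.4617 -0.0488  0.0524  0.0093] press [-0.1027 -0.2364] yaw rel press 1.474
front px [285. 188.] world [0.4657 0.011  0.0734 0.0527] press [-0.0973 -0.1766] yaw rel press -0.107
front px [285. 109.] world [0.4703 0.0707 0.0518 0.0088] press [-0.0911 -0.1171] yaw rel press 1.458
```

```bash
python3 - <<'E'
from h import *
plan([.4617,-.0395,.0445],down(-.078,.35))
b=np.array([.4617,-.0395,.0445]);r=down(-.078,.35);z=.045
for p in [(-.09,-.18),(-.078,-.13),(-.068,-.09),(-.066,-.065),(-.066,-.052),(-.066,-.046)]: planc(b,r,[*p2w(*p),z],down(PSI,.35))
E
```

```text
plan [-0.031, 0.0011, 0.0909] [-0.0004, -0.0004, 0.0058] rows 1.2
planc [0.0566, 0.0095, 0.02] [0.0225, 0.0, -0.0616] rows 0.8
planc [0.1165, 0.018, 0.0419] [0.0225, 0.0, -0.0616] rows 1.6
planc [0.1644, 0.0253, 0.0593] [0.0225, 0.0, -0.0616] rows 2.3
planc [0.1938, 0.0246, 0.0701] [0.0225, 0.0, -0.0616] rows 2.7
planc [0.209, 0.0229, 0.0756] [0.0225, 0.0, -0.0616] rows 2.9
planc [0.216, 0.0221, 0.0782] [0.0225, 0.0, -0.0616] rows 3.0
```

Emit:
servo_tool(
  steps=[-0.016,0.0005,0.045,0,0,0,0.8,-0.031,0.0011,0.0909,0,0,0.005,0.8,-0.031,0.0011,0.0909,0,0,0.005,0.8,-0.031,0.0011,0.0909,0,0,0.005,0,-0.031,0.0011,0.0909,0,0,0.005,0,-0.031,0.0011,0.0909,0,0,0.005,0,-0.031,0.0011,0.0909,0,0,0.005,0],
)

```text
time_s: 7.75
tcp_pos: [0.4611, -0.041, 0.0458]
tool_rot: [-2.117, -1.955, -0.376]
contact_force: [-0.4, -0.6, 5.9]
finger_gap: 0.054
grasp_force: 15.0
```

Emit:
servo_tool(
  steps=[0.0283,0.005,0.01,0.005,0,-0.015,0,0.0566,0.0095,0.02,0.01,0,-0.03,0,0.1165,0.018,0.0419,0.015,0,-0.045,0,0.1644,0.0253,0.0593,0.0225,0,-0.0616,0,0.1938,0.0246,0.0701,0.0225,0,-0.0616,0,0.209,0.0229,0.0756,0.0225,0,-0.0616,0,0.216,0.0221,0.0782,0.0225,0,-0.0616,0,0.216,0.0221,0.0782,0.0225,0,-0.0616,0],
)

```text
time_s: 8.75
tcp_pos: [0.4932, 0.1369, 0.0456]
tool_rot: [-2.012, -2.054, -0.352]
contact_force: [-1.0, -5.6, 7.1]
finger_gap: 0.0535
grasp_force: 15.0
```

```bash
python3 - <<'E'
from h import *
st(); im,m,T=snap("top"); fronts(im,m,T,(255,165,337,248))
E
```

```text
t 8.75 tcp [0.4932 0.1369 0.0456] press [-0.0667 -0.0514] F [-1.015  -5.5576  7.139 ] gap 0.0535462498006918 q [-0.2481  0.6859  0.2194  2.0513 -0.9396  0.6126  0.7776]
front px [276. 215.] world [0.5322 0.0282 0.1296 0.1274] press [-0.0303 -0.161 ] yaw rel press 1.183
```

```bash
python3 - <<'E'
from h import *
b=np.array([*p2w(-.066,-.046),.045]);r=down(PSI,.35)
planc(b,r,[*p2w(-.066,-.0515),.046],r)
planc(b,r,[*p2w(-.066,-.12),.052],r)
planc(b,r,[*p2w(-.06,-.20),.13],r)
planc(b,r,[.5655,-.15,.13],down(-.005,.35))
E
```

```text
planc [-0.006, -0.0, -0.0035] [0.0, 0.0, 0.0] rows 0.1
planc [-0.0839, -0.0, -0.0399] [0.0, 0.0, 0.0] rows 1.2
planc [-0.1444, 0.0075, -0.1658] [0.0, 0.0, 0.0] rows 2.8
planc [-0.3089, 0.0806, -0.2259] [-0.0065, -0.0, 0.0179] rows 5.0
```

Emit:
servo_tool(
  steps=[-0.006,0,-0.0035,0,0,0,0,-0.006,0,-0.0035,0,0,0,0.72,-0.006,0,-0.0035,0,0,0,0.72,-0.0839,0,-0.0399,0,0,0,0.72,-0.1444,0.0075,-0.1658,0,0,0,0.75,-0.1444,0.0075,-0.1658,0,0,0,0.8,-0.1444,0.0075,-0.1658,0,0,0,0.8,-0.3089,0.0806,-0.2259,-0.0065,0,0.0179,0.8],
)

```text
time_s: 9.8
tcp_pos: [0.5263, -0.0632, 0.1301]
tool_rot: [-2.022, -2.026, -0.362]
contact_force: [1.3, 0.3, -0.2]
finger_gap: 0.0747
grasp_force: 0.0
```

```bash
python3 - <<'E'
from h import *
st(); plan([.5655,-.15,.13],down(-.005,.35))
E
```

```text
t 9.8 tcp [ 0.5263 -0.0632  0.1301] press [-0.0386 -0.2523] F [ 1.2814  0.2884 -0.1594] gap 0.07465715718197913 q [ 0.0365  0.6292  0.3832  1.832  -0.6824  0.9851  0.8325]
plan [-0.1017, 0.0487, -0.0382] [-0.0041, -0.0052, 0.0037] rows 1.5
```

Emit:
servo_tool(
  steps=[-0.1017,0.0487,-0.0382,0,0,0,0.8,-0.1017,0.0487,-0.0382,0,0,0,0.8,-0.1017,0.0487,-0.0382,0,0,0,0.8,-0.1017,0.0487,-0.0382,0,0,0,0.8],
)

```text
time_s: 10.3
tcp_pos: [0.5652, -0.1542, 0.1299]
tool_rot: [-2.033, -2.023, -0.36]
contact_force: [-0.8, 0.5, -0.2]
finger_gap: 0.0745
grasp_force: 0.0
```

```bash
python3 - <<'E'
from h import *
st(); im,m,T=snap("wrist","w5.png"); fronts(im,m,T,(190,0,400,300))
E
```

```text
t 10.3 tcp [ 0.5652 -0.1542  0.1299] press [-0.0019 -0.3442] F [-0.8124  0.4856 -0.2092] gap 0.07451507163100059 q [ 0.1655  0.7211  0.4059  1.6318 -0.6454  1.1172  0.8708]
front px [284. 261.] world [ 0.5662 -0.1574  0.052   0.0097] press [-0.001  -0.3475] yaw rel press 1.54
front px [284. 184.] world [ 0.5663 -0.0971  0.0735  0.053 ] press [ 0.0006 -0.2872] yaw rel press -0.027
front px [283. 108.] world [ 0.5665 -0.0374  0.052   0.009 ] press [ 0.0023 -0.2275] yaw rel press 1.539
```

View pics/w5.png

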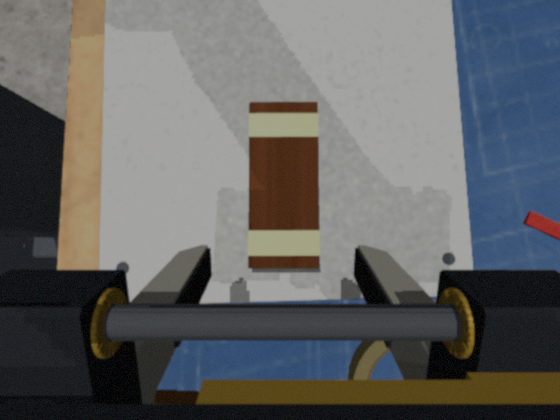

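Front B is centred between the fingers (centre about (284,184)). I'll descend, grip and drag it.

```bash
python3 - <<'E'
from h import *
plan([.5664,-.148,.046],down(-.002,.35))
b=np.array([.5664,-.148,.046]);r=down(-.002,.35);z=.0465;q=down(PSI,.35)
for p in [(0,-.28),(0,-.23),(0,-.18),(0,-.13),(0,-.096)]: planc(b,r,[*p2w(*p),z],q)
print('push'); b=np.array([*p2w(0,-.096),z])
for p in [(0,-.135),(0,-.115),(0,-.09),(0,-.08),(0,-.072)]: planc(b,q,[*p2w(*p),z],q)
E
```

```text
plan [-0.0294, 0.0017, 0.1013] [-0.0015, -0.0022, -0.0017] rows 1.4
planc [0.0684, -0.0013, 0.0243] [0.0059, 0.0, -0.0161] rows 0.9
planc [0.1271, -0.003, 0.0457] [0.0059, 0.0, -0.0161] rows 1.7
planc [0.1858, -0.0046, 0.0672] [0.0059, 0.0, -0.0161] rows 2.5
planc [0.2445, -0.0063, 0.0886] [0.0059, 0.0, -0.0161] rows 3.3
planc [0.2844, -0.0075, 0.1031] [0.0059, 0.0, -0.0161] rows 3.9
push
planc [-0.0458, 0.0, -0.0167] [0.0, 0.0, 0.0] rows 0.6
planc [-0.0223, 0.0, -0.0081] [0.0, 0.0, 0.0] rows 0.3
planc [0.007, 0.0, 0.0026] [0.0, 0.0, 0.0] rows 0.1
planc [0.0188, 0.0, 0.0069] [0.0, 0.0, 0.0] rows 0.3
planc [0.0282, 0.0, 0.0103] [0.0, 0.0, 0.0] rows 0.4
```

Emit:
servo_tool(
  steps=[-0.015,0.0017,0.05,0,0,0,0.8,-0.0294,0.0017,0.1013,0,0,0,0.8,-0.0294,0.0017,0.1013,0,0,0,0.8,-0.0294,0.0017,0.1013,0,0,0,0,-0.0294,0.0017,0.1013,0,0,0,0,-0.0294,0.0017,0.1013,0,0,0,0,-0.0294,0.0017,0.1013,0,0,0,0],
)

```text
time_s: 11.22
tcp_pos: [0.5679, -0.152, 0.0484]
tool_rot: [-2.039, -2.026, -0.362]
contact_force: [-0.2, -1.5, 6.5]
finger_gap: 0.0535
grasp_force: 15.1
```

Emit:
servo_tool(
  steps=[0.034,0,0.012,0,0,0,0,0.0684,-0.0013,0.0243,0.003,0,-0.008,0,0.1271,-0.003,0.0457,0.0059,0,-0.0161,0,0.1858,-0.0046,0.0672,0.0059,0,-0.0161,0,0.2445,-0.0063,0.0886,0.0059,0,-0.0161,0,0.2844,-0.0075,0.1031,0.0059,0,-0.0161,0,0.2844,-0.0075,0.1031,0.0059,0,-0.0161,0],
)

```text
time_s: 12.1
tcp_pos: [0.5623, 0.0957, 0.0483]
tool_rot: [-1.998, -2.053, -0.358]
contact_force: [-1.3, 4.0, 4.8]
finger_gap: 0.0532
grasp_force: 15.0
```

```bash
python3 - <<'E'
from h import *
st(); im,m,T=snap("wrist","w6.png")
E
```

```text
t 12.1 tcp [0.5623 0.0957 0.0483] press [ 0.0014 -0.0944] F [-1.2504  4.0112  4.8231] gap 0.053245019376027845 q [-0.1889  0.7543  0.2831  1.8564 -0.8452  0.7697  0.735 ]
```

View pics/w6.png

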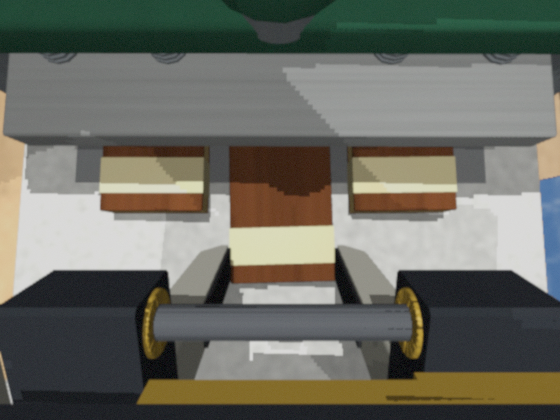

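All three fronts are square: A and C are home, with their ends at row 211, and B is still about 45 mm short. I'll release it, close the fingers behind it and push.

Emit:
servo_tool(
  steps=[0,0,0,0,0,0,0.71,0,0,0,0,0,0,0.71,-0.03,0,-0.012,0,0,0,0.71,-0.0458,0,-0.0187,0,0,0,0.16,-0.0458,0,-0.0187,0,0,0,0.16,-0.0458,0,-0.0187,0,0,0,0.16,-0.0458,0,-0.0187,0,0,0,0.16,-0.0458,0,-0.0187,0,0,0,0.16],
)

```text
time_s: 13.15
tcp_pos: [0.5634, 0.0519, 0.0487]
tool_rot: [-2.007, -2.05, -0.354]
contact_force: [0.2, 0.3, 0.6]
finger_gap: 0.0207
grasp_force: 0.0
```

```bash
python3 - <<'E'
from h import *
st(); plan([*p2w(0,-.1),.045],down(PSI,.35)); plan([*p2w(0,-.072),.045],down(PSI,.35));plan([*p2w(0,-.062),.045],down(PSI,.35))
E
```

```text
t 13.15 tcp [0.5634 0.0519 0.0487] press [ 0.0014 -0.1382] F [0.1785 0.3255 0.6218] gap 0.020664121010786424 q [-0.1228  0.7579  0.2978  1.8468 -0.8214  0.7964  0.7806]
plan [0.0432, -0.002, 0.0208] [-0.0001, -0.0004, -0.0024] rows 0.6
plan [0.0761, -0.0021, 0.0328] [-0.0001, -0.0004, -0.0024] rows 1.1
plan [0.0878, -0.0021, 0.0371] [-0.0001, -0.0004, -0.0024] rows 1.2
```

Emit:
servo_tool(
  steps=[0.02,-0.001,0.011,0,0,0,0.16,0.035,-0.002,0.018,0,0,0,0.16,0.048,-0.002,0.0225,0,0,0,0.16,0.06,-0.002,0.027,0,0,0,0.16,0.07,-0.002,0.0305,0,0,0,0.16,0.0761,-0.0021,0.0328,0,0,0,0.16,0.0761,-0.0021,0.0328,0,0,0,0.16],
)

```text
time_s: 14.02
tcp_pos: [0.5608, 0.1165, 0.045]
tool_rot: [-2.01, -2.049, -0.354]
contact_force: [0.5, -1.6, 0.0]
finger_gap: 0.0149
grasp_force: 0.6
```

```bash
python3 - <<'E'
from h import *
st(); im,m,T=snap("wrist","w7.png")
hsv=cv2.cvtColor(im,cv2.COLOR_BGR2HSV).astype(int)
mk=((hsv[...,1]>55)&(hsv[...,0]<40)).astype(np.uint8); mk[:100]=0; mk[265:]=0
for c in blobs(mk,200):
  lo=c[c[:,1]>c[:,1].max()-2].mean(0); print(lo,c.min(0),c.max(0),w2p(ray(m,T,lo,.05)))
E
```

```text
t 14.025 tcp [0.5608 0.1165 0.045 ] press [ 0.0004 -0.0735] F [ 0.5214 -1.6084  0.0331] gap 0.014871123039533907 q [-0.2275  0.7555  0.2794  1.8651 -0.8607  0.7441  0.7055]
[151.     250.9174] [ 96 190] [208 251] [[-0.066 -0.067]]
[401.     248.6082] [351 189] [462 249] [[ 0.0611 -0.0667]]
[284.     244.3883] [232 189] [337 245] [[ 0.0016 -0.0641]]
[  5.5    263.8571] [  0 186] [ 16 264] [[-0.1395 -0.0729]]
[552.5 206.5] [546 184] [559 207] [[ 0.1399 -0.0457]]
```

View pics/w7.png

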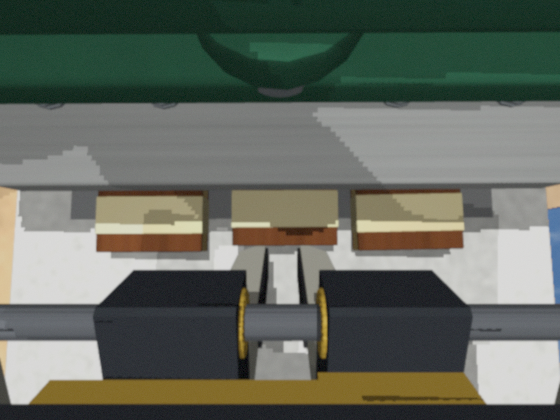

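B is nearly home, with its end at row 245. A and C end at rows 249 and 251, about 2–3 mm farther back, so I'll press B harder and then nudge A and C from behind too.

Emit:
servo_tool(
  steps=[0.004,0,0.0015,0,0,0,0.16,0.008,0,0.003,0,0,0,0.16,0.012,0,0.0045,0,0,0,0.16,0.012,0,0.0045,0,0,0,0.16],
)

```text
time_s: 14.58
tcp_pos: [0.5611, 0.1173, 0.0448]
tool_rot: [-2.024, -2.052, -0.346]
contact_force: [-4.0, -14.5, 8.4]
finger_gap: 0.0149
grasp_force: 7.4
```

```bash
python3 - <<'E'
from h import *
st(); 
b=np.array([*p2w(0,-.062),.045]);q=down(PSI,.35)
for p in [(0,-.068),(0,-.1),(.066,-.1),(.066,-.085),(.066,-.072),(.066,-.064)]: planc(b,q,[*p2w(*p),.045],q)
b=np.array([*p2w(.066,-.064),.045])
for p in [(.066,-.068),(.066,-.1),(-.066,-.1),(-.066,-.085),(-.066,-.072),(-.066,-.064)]: planc(b,q,[*p2w(*p),.045],q)
E
```

```text
t 14.575 tcp [0.5611 0.1173 0.0448] press [ 0.0007 -0.0727] F [ -3.9685 -14.5123   8.4156] gap 0.014927466118271412 q [-0.2406  0.7539  0.2877  1.8674 -0.8582  0.7355  0.6919]
planc [-0.007, -0.0, -0.0026] [0.0, 0.0, 0.0] rows 0.1
planc [-0.0446, -0.0, -0.0163] [0.0, 0.0, 0.0] rows 0.6
planc [-0.0446, 0.0825, -0.0163] [0.0, 0.0, 0.0] rows 1.2
planc [-0.027, 0.0825, -0.0099] [0.0, 0.0, 0.0] rows 1.1
planc [-0.0117, 0.0825, -0.0043] [0.0, 0.0, 0.0] rows 1.1
planc [-0.0023, 0.0825, -0.0009] [0.0, 0.0, 0.0] rows 1.1
planc [-0.0047, -0.0, -0.0017] [0.0, 0.0, 0.0] rows 0.1
planc [-0.0423, -0.0, -0.0154] [0.0, 0.0, 0.0] rows 0.6
planc [-0.0423, -0.165, -0.0154] [0.0, 0.0, 0.0] rows 2.2
planc [-0.0247, -0.165, -0.009] [0.0, 0.0, 0.0] rows 2.1
planc [-0.0094, -0.165, -0.0034] [0.0, 0.0, 0.0] rows 2.1
planc [-0.0, -0.165, -0.0] [0.0, 0.0, 0.0] rows 2.1
```

Emit:
servo_tool(
  steps=[-0.0446,0,-0.0163,0,0,0,0.16,-0.0446,0.04,-0.0163,0,0,0,0.16,-0.0446,0.0825,-0.0163,0,0,0,0.16,-0.027,0.0825,-0.0099,0,0,0,0.16,-0.0117,0.0825,-0.0043,0,0,0,0.16,-0.005,0.0825,-0.002,0,0,0,0.16,-0.0023,0.0825,-0.0009,0,0,0,0.16,-0.0023,0.0825,-0.0009,0,0,0,0.16],
)

```text
time_s: 15.58
tcp_pos: [0.6253, 0.1187, 0.0445]
tool_rot: [-2.02, -2.052, -0.344]
contact_force: [-1.5, -10.2, 4.4]
finger_gap: 0.0148
grasp_force: 5.6
```

Emit:
servo_tool(
  steps=[-0.0423,0,-0.0154,0,0,0,0.16,-0.0423,-0.06,-0.0154,0,0,0,0.16,-0.0423,-0.12,-0.0154,0,0,0,0.16,-0.0423,-0.165,-0.0154,0,0,0,0.16,-0.0247,-0.165,-0.009,0,0,0,0.16,-0.0094,-0.165,-0.0034,0,0,0,0.16,0,-0.165,0,0,0,0,0.16,0,-0.165,0,0,0,0,0.16],
)

```text
time_s: 16.58
tcp_pos: [0.4953, 0.1156, 0.0444]
tool_rot: [-2.023, -2.055, -0.345]
contact_force: [-5.2, -15.2, 9.2]
finger_gap: 0.015
grasp_force: 8.1
```

```bash
python3 - <<'E'
from h import *
st()
b=np.array([*p2w(-.066,-.064),.045]);q=down(PSI,.35)
for p in [(-.066,-.12,.05,.35),(0,-.14,.12,.35),(0,-.19,.16,.1),(0,-.21,.30,0)]: planc(b,q,[*p2w(*p[:2]),p[2]],down(PSI,p[3]))
E
```

```text
t 16.575 tcp [0.4953 0.1156 0.0444] press [-0.0651 -0.0728] F [ -5.1985 -15.2005   9.1779] gap 0.015049282406904861 q [-0.2216  0.6887  0.2364  2.05   -0.9276  0.6224  0.8004]
planc [-0.0636, 0.0, -0.0299] [0.0, 0.0, 0.0] rows 0.9
planc [-0.0571, 0.0825, -0.1206] [0.0, 0.0, 0.0] rows 2.0
planc [-0.0987, 0.0825, -0.189] [0.0, -0.1592, 0.0] rows 2.9
planc [-0.0621, 0.0825, -0.362] [0.0, -0.2228, 0.0] rows 4.8
```

Emit:
servo_tool(
  steps=[-0.0636,0,-0.0299,0,0,0,0.16,-0.0571,0.0825,-0.1206,0,0,0,0.16,-0.0571,0.0825,-0.1206,0,0,0,0.3,-0.0987,0.0825,-0.189,0,-0.1592,0,0.5,-0.0621,0.0825,-0.362,0,-0.2228,0,0.6,-0.0621,0.0825,-0.362,0,-0.2228,0,0.6,-0.0621,0.0825,-0.362,0,-0.2228,0,0.6],
)

```text
time_s: 17.45
tcp_pos: [0.5664, -0.019, 0.3048]
tool_rot: [2.19, 2.244, 0.008]
contact_force: [0.6, 0.2, -0.4]
finger_gap: 0.0551
grasp_force: 0.0
```

```bash
python3 - <<'E'
from h import *
st(); plan([*p2w(0,-.02),.42],down(PSI)); plan([*p2w(0,.03),.40],down(PSI))
E
```

```text
t 17.45 tcp [ 0.5664 -0.019   0.3048] press [ 0.0027 -0.2091] F [ 0.6341  0.1913 -0.425 ] gap 0.05513157026642347 q [-0.424   0.4656  0.664   1.5553 -0.3005  1.2164  0.315 ]
plan [0.2363, -0.0024, -0.1442] [0.005, 0.0005, -0.0006] rows 3.5
plan [0.2988, -0.0027, -0.1193] [0.005, 0.0005, -0.0006] rows 4.1
```

Emit:
servo_tool(
  steps=[0.06,-0.002,-0.07,0.005,0,0,0.6,0.13,-0.002,-0.12,0.005,0,0,0.6,0.2988,-0.0027,-0.1193,0.005,0,0,0.6,0.2988,-0.0027,-0.1193,0.005,0,0,0.6,0.2988,-0.0027,-0.1193,0.005,0,0,0.6,0.2988,-0.0027,-0.1193,0.005,0,0,0.6,0.2988,-0.0027,-0.1193,0.005,0,0,0.6],
)

```text
time_s: 18.32
tcp_pos: [0.5569, 0.2171, 0.3955]
tool_rot: [-2.197, -2.238, 0.011]
contact_force: [-0.4, -0.3, 0.6]
finger_gap: 0.0557
grasp_force: 0.0
```

```bash
python3 - <<'E'
from h import *
st(); im,m,T=snap("wrist","w8.png")
u,v=proj(m,T,[*p2w(0,0),.223])[0].round().astype(int); print(u,v)
u,v=max(u,100),max(v,100); cv2.imwrite("pics/w8c.png",cv2.resize(im[v-60:v+60,u-80:u+80],None,fx=5,fy=5,interpolation=cv2.INTER_CUBIC))
E
```

```text
t 18.325 tcp [0.5569 0.2171 0.3955] press [-0.0009  0.0271] F [-0.3833 -0.2585  0.5908] gap 0.05572462000811375 q [-0.7732  0.4833  0.6522  1.2634 -0.287   1.4954 -0.1352]
285 220
```

View pics/w8c.png

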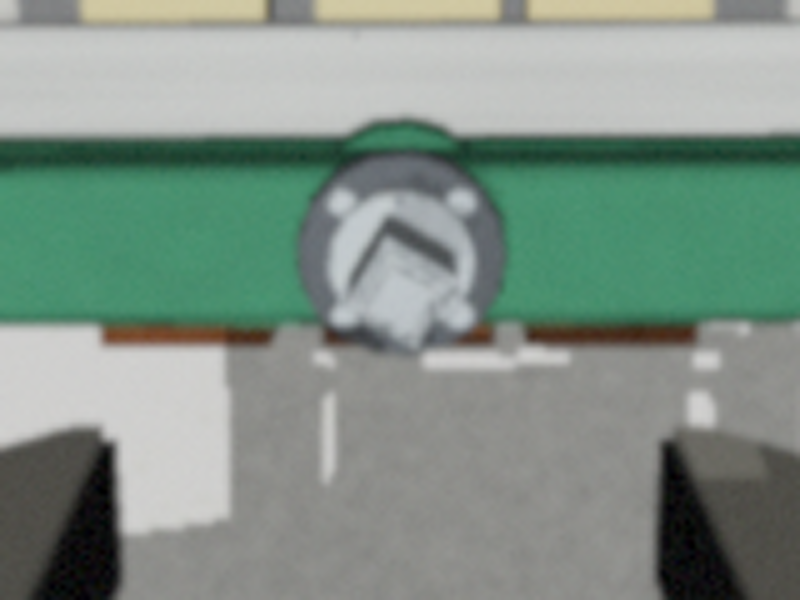

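The three fronts' yellow tape bands are visible beyond the platen. The square head is at about crop (400,270), turned roughly 30° from the press axes, so I'll zoom in.

```bash
python3 - <<'E'
from h import *
m=optics.camera_model("wrist"); im=cv2.imread("pics/w8.png"); T=np.load("pics/w8.png.npz")["T"]
c=im[197:235,263:307]; c=cv2.resize(c,None,fx=15,fy=15,interpolation=cv2.INTER_LANCZOS4)
g=cv2.createCLAHE(3,(3,3)).apply(cv2.cvtColor(c,cv2.COLOR_BGR2GRAY)); cv2.imwrite("pics/w8d.png",g)
u=proj(m,T,[[*p2w(0,0),.223],[*p2w(.02,0),.223]]); print(u)
E
```

```text
[[284.5452 220.2732]
 [303.9976 220.1637]]
```

View pics/w8d.png

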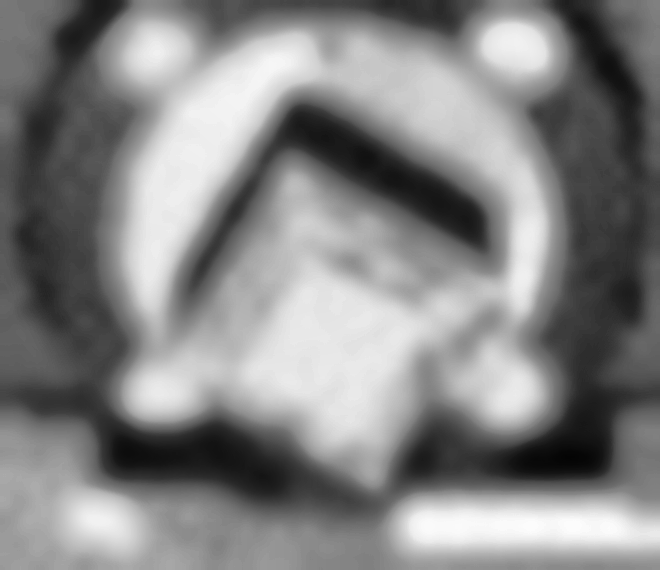

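The zoomed view shows the square's edges at about 29.5° clockwise from the press axes, with its centre about 1 px from prediction. Next is the crank.

```bash
python3 - <<'E'
from h import *
plan([.474,-.381,.22],down(-.02))
E
```

```text
plan [-0.7448, -0.1148, 0.2213] [-0.0055, 0.0007, 0.0238] rows 10.1
```

Emit:
servo_tool(
  steps=[-0.15,-0.023,0,0,0,0.005,0.6,-0.35,-0.05,0.05,0,0,0.0238,0.6,-0.7448,-0.1148,0.2213,-0.0055,0,0.0238,0.6,-0.7448,-0.1148,0.2213,-0.0055,0,0.0238,0.6,-0.7448,-0.1148,0.2213,-0.0055,0,0.0238,0.6,-0.7448,-0.1148,0.2213,-0.0055,0,0.0238,0.6,-0.7448,-0.1148,0.2213,-0.0055,0,0.0238,0.6,-0.7448,-0.1148,0.2213,-0.0055,0,0.0238,0.6],
)

```text
time_s: 19.38
tcp_pos: [0.491, -0.259, 0.2621]
tool_rot: [2.243, 2.198, 0.0]
contact_force: [0.8, 0.6, -0.3]
finger_gap: 0.0558
grasp_force: 0.0
```

```bash
python3 - <<'E'
from h import *
st(); plan([.474,-.381,.22],down(-.02))
E
```

```text
t 19.375 tcp [ 0.491  -0.259   0.2621] press [-0.0787 -0.4472] F [ 0.7743  0.5977 -0.3153] gap 0.05582386474551039 q [ 0.0062  0.493   0.6904  1.6533 -0.3418  1.1185  0.7691]
plan [-0.1528, -0.0182, 0.0527] [0.0005, 0.0003, -0.0001] rows 2.1
```

Emit:
servo_tool(
  steps=[-0.1528,-0.0182,0.0527,0,0,0,0.6,-0.1528,-0.0182,0.0527,0,0,0,0.6,-0.1528,-0.0182,0.0527,0,0,0,0.6,-0.1528,-0.0182,0.0527,0,0,0,0.6],
)

```text
time_s: 19.88
tcp_pos: [0.4747, -0.3786, 0.2201]
tool_rot: [-2.243, -2.198, 0.0]
contact_force: [-0.0, 0.3, 0.2]
finger_gap: 0.0555
grasp_force: 0.0
```

```bash
python3 - <<'E'
from h import *
st(); im,m,T=snap("wrist","w9.png")
E
```

```text
t 19.875 tcp [ 0.4747 -0.3786  0.2201] press [-0.098  -0.5664] F [-0.0162  0.2978  0.2063] gap 0.055547688491496786 q [ 0.2583  0.615   0.6491  1.5658 -0.4023  1.0984  0.9844]
```

View pics/w9.png

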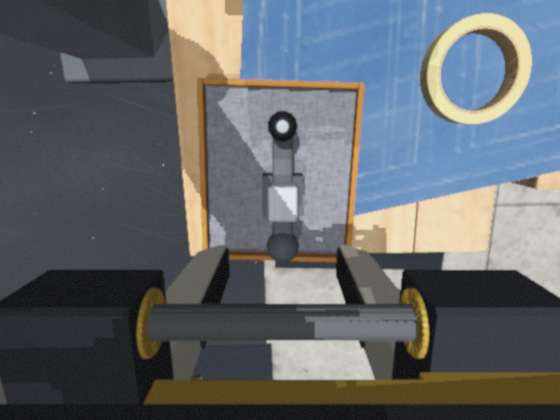

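The crank's bright boss is centred at (284,203), its knob at (283,126) and its ball at (283,247). It points straight up in the image.

```bash
python3 - <<'E'
from h import *
m=optics.camera_model("wrist"); im=cv2.imread("pics/w9.png"); T=np.load("pics/w9.png.npz")["T"]
hsv=cv2.cvtColor(im,cv2.COLOR_BGR2HSV).astype(int)
mk=(hsv[...,2]>150)&(hsv[...,1]<60); mk[:170]=0;mk[230:]=0;mk[:,:255]=0;mk[:,310:]=0
for c in blobs(mk,100): print(c.min(0),c.max(0),rectw(m,T,c,.08))
print("knob",ray(m,T,[282.5,125],.103),"ball",ray(m,T,[283,247],.049))
tr=ray(m,T,[[200,80],[363,85],[353,262],[203,256]],.03); print("tray",tr[:,:2],tr.mean(0))
E
```

```text
[269 186] [297 220] (array([ 475.4691, -379.8909,   32.042 ,   25.9098]), 88.7405776977539)
[296 170] [309 229] (array([ 493.5464, -377.4102,   55.569 ,   11.6463]), 89.88059997558594)
knob [[ 0.4765 -0.3101  0.103 ]] ball [[ 0.4744 -0.4342  0.049 ]]
tray [[ 0.397  -0.2663]
 [ 0.5563 -0.2744]
 [ 0.5522 -0.4608]
 [ 0.3851 -0.4499]] [ 0.4726 -0.3629  0.03  ]
```

Emit:
servo_tool(
  steps=[-0.0018,0.001,0.075,0,0,0,0.55,-0.0018,0.001,0.15,0,0,0,0.55,-0.0018,0.001,0.2113,0,0,0,0.55,-0.0018,0.001,0.2113,0,0,0,0.55,-0.0018,0.001,0.2113,0,0,0,0,-0.0018,0.001,0.2113,0,0,0,0,-0.0018,0.001,0.2113,0,0,0,0,-0.0018,0.001,0.2113,0,0,0,0],
  force=45,
)

```text
time_s: 20.92
tcp_pos: [0.4756, -0.3802, 0.0531]
tool_rot: [2.241, 2.201, -0.002]
contact_force: [-4.1, 0.9, 7.6]
finger_gap: 0.0274
grasp_force: 45.0
```

```bash
python3 - <<'E'
from h import *
st(); b=ctrl.get_obs()
plan([.4755,-.38,.30],down(-.02)); plan([.52,-.1,.33],down(PSI-.25)); plan([*p2w(0,0),.30],down(PSI-.515))
E
```

```text
t 20.925 tcp [ 0.4756 -0.3802  0.0531] press [-0.0972 -0.568 ] F [-4.1435  0.9278  7.5896] gap 0.02736286238499616 q [ 0.33    0.8053  0.5259  1.7228 -0.5488  0.764   1.1099]
plan [-0.0001, -0.0002, -0.3086] [-0.0001, 0.0008, 0.0012] rows 4.0
plan [0.3508, 0.0491, -0.3466] [-0.0, 0.0008, 0.1317] rows 6.3
plan [0.7142, 0.0907, -0.3096] [0.0001, 0.0008, 0.3004] rows 10.0
```

Emit:
servo_tool(
  steps=[0,0,-0.05,0,0,0,0,0,0,-0.12,0,0,0,0,0,0,-0.19,0,0,0,0,0.03,0,-0.26,0,0,0,0,0.09,0.01,-0.32,0,0,0.03,0,0.16,0.02,-0.3466,0,0,0.06,0,0.23,0.03,-0.3466,0,0,0.1,0,0.3,0.04,-0.3466,0,0,0.13,0],
)

```text
time_s: 21.92
tcp_pos: [0.5125, -0.1369, 0.3281]
tool_rot: [-2.453, -1.96, -0.002]
contact_force: [1.1, -0.1, -5.3]
finger_gap: 0.0278
grasp_force: 45.0
```

```bash
python3 - <<'E'
from h import *
st(); plan([*p2w(0,-.001),.31],down(PSI-.515))
E
```

```text
t 21.925 tcp [ 0.5125 -0.1369  0.3281] press [-0.0541 -0.3256] F [ 1.1175 -0.0883 -5.3219] gap 0.027765251728753604 q [-0.2968  0.4095  0.7827  1.6036 -0.3018  1.2543  0.3173]
plan [0.41, -0.0337, 0.0235] [-0.0004, -0.0012, 0.1704] rows 5.3
```

Emit:
servo_tool(
  steps=[0.07,-0.006,0.004,0,0,0.03,0,0.14,-0.012,0.008,0,0,0.06,0,0.21,-0.017,0.012,0,0,0.1,0,0.28,-0.023,0.016,0,0,0.13,0,0.35,-0.029,0.02,0,0,0.17,0,0.41,-0.0337,0.0235,0,0,0.1704,0,0.41,-0.0337,0.0235,0,0,0.1704,0,0.41,-0.0337,0.0235,0,0,0.1704,0],
)

```text
time_s: 22.92
tcp_pos: [0.5577, 0.1856, 0.3087]
tool_rot: [-2.693, -1.617, 0.004]
contact_force: [0.9, -1.1, -3.9]
finger_gap: 0.0278
grasp_force: 45.0
```

```bash
python3 - <<'E'
from h import *
st(); plan([*p2w(0.0005,0),.275],down(PSI-.515)); im,m,T=snap("wrist","w10.png"); im,m,T=snap("scene","s10.png")
u=proj(m,T,[*p2w(0,0),.22])[0].astype(int); cv2.imwrite("pics/s10c.png",cv2.resize(im[u[1]-60:u[1]+60,u[0]-80:u[0]+80],None,fx=5,fy=5,interpolation=cv2.INTER_CUBIC)); print(u)
E
```

```text
t 22.925 tcp [0.5577 0.1856 0.3087] press [-0.0009 -0.0044] F [ 0.9404 -1.0885 -3.9236] gap 0.027791370677575956 q [-0.8298  0.5402  0.8061  1.4817 -0.3955  1.2908 -0.4739]
plan [0.0057, -0.0011, 0.0422] [-0.0008, 0.0013, 0.0005] rows 0.5
[250 168]
```

View pics/s10c.png

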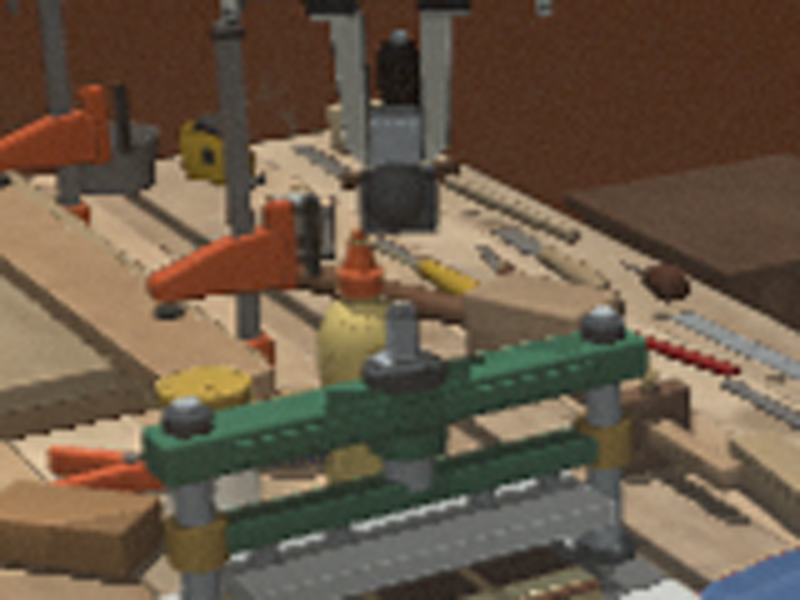

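The scene view shows the crank hanging directly above the square, with the hub at crop (400,200) and the stub at (402,325). I'll lower it.

Emit:
servo_tool(
  steps=[0.0057,-0.0011,0.02,0,0,0,0,0.0057,-0.0011,0.0422,0,0,0,0,0.0057,-0.0011,0.0422,0,0,0,0,0.0057,-0.0011,0.0422,0,0,0,0],
)

```text
time_s: 23.52
tcp_pos: [0.5601, 0.1903, 0.2758]
tool_rot: [2.694, 1.617, 0.0]
contact_force: [-0.4, 0.2, -3.6]
finger_gap: 0.0278
grasp_force: 45.0
```

```bash
python3 - <<'E'
from h import *
st(); plan([*p2w(0.0005,0),.255],down(PSI-.515)); plan([*p2w(0.0005,0),.24],down(PSI-.515))
E
```

```text
t 23.525 tcp [0.5601 0.1903 0.2758] press [0.0016 0.0002] F [-0.4289  0.2031 -3.6358] gap 0.02783319503270009 q [-0.8271  0.5693  0.7908  1.5302 -0.4205  1.219  -0.4586]
plan [-0.0009, -0.001, 0.0259] [0.0, -0.0, 0.0002] rows 0.3
plan [-0.0009, -0.001, 0.0447] [0.0, -0.0, 0.0002] rows 0.6
```

Emit:
servo_tool(
  steps=[-0.0009,-0.001,0.008,0,0,0,0,-0.0009,-0.001,0.016,0,0,0,0,-0.0009,-0.001,0.022,0,0,0,0,-0.0009,-0.001,0.028,0,0,0,0,-0.0009,-0.001,0.034,0,0,0,0,-0.0009,-0.001,0.034,0,0,0,0],
)

```text
time_s: 24.28
tcp_pos: [0.5585, 0.1904, 0.2479]
tool_rot: [-2.693, -1.617, 0.002]
contact_force: [0.9, 0.8, -4.3]
finger_gap: 0.0278
grasp_force: 45.0
```

Emit:
servo_tool(
  steps=[0,0,0.005,0,0,0,0,0,0,0.01,0,0,0,0,0,0,0.015,0,0,0,0,0,0,0.02,0,0,0,0,0,0,0.022,0,0,0,0,0,0,0.022,0,0,0,0],
)

```text
time_s: 25.02
tcp_pos: [0.5587, 0.1904, 0.2323]
tool_rot: [-2.692, -1.617, -0.001]
contact_force: [-4.3, 1.0, 5.4]
finger_gap: 0.0276
grasp_force: 45.0
```

Emit:
servo_tool(
  steps=[0,0,0,0,0,0,0.5,0,0,0,0,0,0,0.5,0,0,-0.02,0,0,0,0.6,0,0,-0.06,0,0,0,0.6,0,0,-0.1,0,0,0,0.6,0,0,-0.1,0,0,0,0.6],
  force=30,
)

```text
time_s: 25.78
tcp_pos: [0.5607, 0.1899, 0.3143]
tool_rot: [2.692, 1.616, 0.01]
contact_force: [0.9, 0.1, -0.0]
finger_gap: 0.0554
grasp_force: 0.0
```

```bash
python3 - <<'E'
from h import *
st(); plan([.592,.252,.31],down(PSI)); plan([.592,.252,.241],down(PSI))
im,m,T=snap("scene","s11.png")
u=proj(m,T,[*p2w(0,0),.22])[0].astype(int); cv2.imwrite("pics/s11c.png",cv2.resize(im[u[1]-60:u[1]+60,u[0]-80:u[0]+80],None,fx=5,fy=5,interpolation=cv2.INTER_CUBIC)); print(u)
E
```

```text
t 25.775 tcp [0.5607 0.1899 0.3143] press [ 0.0022 -0.0002] F [ 0.885   0.1202 -0.029 ] gap 0.05535128055634193 q [-0.8343  0.539   0.8083  1.4676 -0.3967  1.2967 -0.4814]
plan [0.0869, -0.0021, 0.0058] [0.004, -0.002, -0.3274] rows 2.8
plan [0.0865, -0.0025, 0.0921] [0.004, -0.002, -0.3274] rows 2.8
[250 168]
```

View pics/s11c.png

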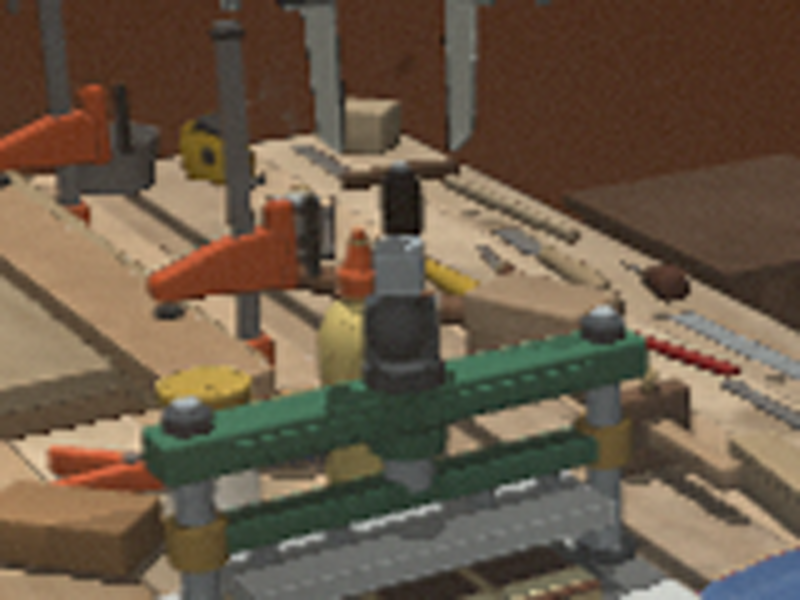

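The crank sits seated on the square: hub at crop (402,340), boss at (400,265), knob at (402,200). Before winding I'll check the fronts numerically, without viewing more pictures.

```bash
cat >> h.py <<'E'
def rear(im,m,T):
    "rear ends of fronts (dark brown strips) in press frame at z=.05"
    hsv=cv2.cvtColor(im,cv2.COLOR_BGR2HSV).astype(int)
    mk=((hsv[...,1]>110)&(hsv[...,0]<20)&(hsv[...,2]<190)).astype(np.uint8)
    for c in blobs(mk,12):
        p=w2p(ray(m,T,c,.05))
        if abs(p.mean(0)[0])<.13 and -.12<p.mean(0)[1]<0: print("rear x",p[:,0].min(),p[:,0].max(),"y",p[:,1].min(),p[:,1].max())
E
python3 - <<'E'
from h import *
m=optics.camera_model("wrist")
rear(cv2.imread("pics/w8.png"),m,np.load("pics/w8.png.npz")["T"]); print('now')
rear(*snap("wrist","w12.png")); print("top"); rear(*snap("top","t12.png"))
E
```

```text
rear x 0.040667175472495466 0.08902546557995598 y -0.06152540597461868 -0.0596178204824331
rear x -0.09221330703814866 -0.04211643431607612 y -0.06077898232917985 -0.057306843672460354
now
rear x -0.09206850158484976 -0.06777650287780498 y -0.06231499651889918 -0.05631048740110178
rear x 0.006907076928097365 0.02724987878827349 y -0.06262174758316096 -0.05607161393140566
rear x 0.04031993903865834 0.0904595320244322 y -0.06254126457161024 -0.05658712594475062
top
```

All three are still home. Now to the knob.

Emit:
servo_tool(
  steps=[0.03,0,0,0,0,-0.1,0.6,0.06,-0.002,0,0,0,-0.2,0.6,0.0869,-0.0021,0.0058,0.004,0,-0.3274,0.6,0.0869,-0.0021,0.0058,0.004,0,-0.3274,0.6,0.0865,-0.0025,0.05,0.004,-0.002,-0.3274,0.6,0.0865,-0.0025,0.0921,0.004,-0.002,-0.3274,0.6,0.0865,-0.0025,0.0921,0.004,-0.002,-0.3274,0.6],
)

```text
time_s: 26.8
tcp_pos: [0.5871, 0.2511, 0.2342]
tool_rot: [-2.192, -2.24, 0.021]
contact_force: [0.1, 0.0, 0.7]
finger_gap: 0.0559
grasp_force: 0.0
```

Emit:
servo_tool(
  steps=[0,0,0,0,0,0,0,0,0,0,0,0,0,0,0,0,0,0,0,0,0,0,0,0,0,0,0,0,0,0,0,0,0,0,0],
  force=20,
)

```text
time_s: 27.42
tcp_pos: [0.5899, 0.2526, 0.2377]
tool_rot: [-2.191, -2.247, 0.007]
contact_force: [-0.2, 0.9, 2.3]
finger_gap: 0.0245
grasp_force: 20.0
```

```bash
python3 - <<'E'
from h import *
st(); o=ctrl.get_obs(); print(o["moment"], (o["tcp_pos"]-[.559,.190,0])[:2], np.linalg.norm((o["tcp_pos"]-[.559,.190,0])[:2]))
E
```

```text
t 27.425 tcp [0.5899 0.2526 0.2377] press [0.033  0.0618] F [-0.1859  0.8928  2.2672] gap 0.02450793454724117 q [-0.7772  0.6519  0.6218  1.4293 -0.3909  1.1911 -0.0801]
[ 0.022  -0.0682  0.0324] [0.0309 0.0626] 0.06982281998503097
```

```bash
python3 - <<'E'
from h import *
a0=62.
for k in range(1,9):
    a=np.deg2rad(a0-22.5*k); b=np.deg2rad(a0)
    print(k,"tx %.4f ty %.4f"%(.07*(np.sin(a)-np.sin(b))/.8,.07*(np.cos(a)-np.cos(b))/.8))
E
```

```text
1 tx -0.0216 ty 0.0264
2 tx -0.0517 ty 0.0426
3 tx -0.0856 ty 0.0460
4 tx -0.1183 ty 0.0362
5 tx -0.1448 ty 0.0146
6 tx -0.1609 ty -0.0155
7 tx -0.1644 ty -0.0495
8 tx -0.1545 ty -0.0822
```

Emit:
servo_tool(
  steps=[-0.0216,0.0264,0,0,0,0,0,-0.0517,0.0426,0,0,0,0,0,-0.0856,0.046,0,0,0,0,0,-0.1183,0.0362,0,0,0,0,0,-0.1448,0.0146,0,0,0,0,0,-0.1609,-0.0155,0,0,0,0,0,-0.1644,-0.0495,0,0,0,0,0,-0.1545,-0.0822,0,0,0,0,0],
)

```text
time_s: 28.42
tcp_pos: [0.5279, 0.1278, 0.238]
tool_rot: [-2.193, -2.247, 0.002]
contact_force: [6.2, 5.8, -4.9]
finger_gap: 0.0252
grasp_force: 20.0
```

```bash
cat >> h.py <<'E'
def kn():
    o=ctrl.get_obs(); p=w2p(o["tcp_pos"])-[.0005,0]; f=R.from_euler('z',-PSI).apply(o["contact_force"])[:2]; u=p/np.linalg.norm(p)
    print("t",o["time_s"],"ang",np.rad2deg(np.arctan2(p[1],p[0])),"r",np.linalg.norm(p),"z",o["tcp_pos"][2],"F rad",f@u,"F tang(ccw)",u[0]*f[1]-u[1]*f[0],"Fz",o["contact_force"][2],"gap",o["finger_gap"],"q",o["joint_positions"])
E
python3 -c "
from h import *
kn()"
```

```text
t 28.425 ang -117.97590107187368 r 0.0695192578608869 z 0.23796651573632283 F rad -7.973437037362501 F tang(ccw) 2.979693402114049 Fz -4.912610888131142 gap 0.025220315110508318 q [-0.6993  0.4912  0.6498  1.7194 -0.3365  1.0472  0.0889]
```

Emit:
servo_tool(
  steps=[0.0216,-0.0264,0.001,0,0,0,0,0.0517,-0.0426,0.002,0,0,0,0,0.0856,-0.046,0.002,0,0,0,0,0.1183,-0.0362,0.002,0,0,0,0,0.1448,-0.0146,0.002,0,0,0,0,0.1609,0.0155,0.002,0,0,0,0,0.1644,0.0495,0.002,0,0,0,0,0.1545,0.0822,0.002,0,0,0,0],
)

```text
time_s: 29.42
tcp_pos: [0.5892, 0.2546, 0.2367]
tool_rot: [-2.184, -2.249, 0.009]
contact_force: [-3.0, -0.2, 6.6]
finger_gap: 0.0245
grasp_force: 20.0
```

Emit:
servo_tool(
  steps=[-0.0216,0.0264,0,0,0,0,0,-0.0517,0.0426,0,0,0,0,0,-0.0856,0.046,0,0,0,0,0,-0.1183,0.0362,0,0,0,0,0,-0.1448,0.0146,0,0,0,0,0,-0.1609,-0.0155,0,0,0,0,0,-0.1644,-0.0495,0,0,0,0,0,-0.1545,-0.0822,0,0,0,0,0],
)

```text
time_s: 30.42
tcp_pos: [0.5287, 0.127, 0.2373]
tool_rot: [-2.195, -2.247, 0.001]
contact_force: [5.2, 4.0, -2.4]
finger_gap: 0.0246
grasp_force: 20.0
```

```bash
python3 -c "
from h import *
kn(); rear(*snap('wrist','w13.png'))"
```

```text
t 30.425 ang -117.14502028355624 r 0.0699300077368688 z 0.23727241220018194 F rad -5.920681456907623 F tang(ccw) 2.966078145432162 Fz -2.4244344517587093 gap 0.02457996563555523 q [-0.6945  0.4905  0.6435  1.7205 -0.3332  1.0426  0.0862]
rear x 0.03778285479775496 0.04633503285463489 y -0.06281772650262739 -0.05852547766709127
rear x -0.023023126191833384 -0.015696928835301903 y -0.06259558768047367 -0.05725276246934234
rear x 0.04943015864185707 0.09038525205630679 y -0.0629646562813576 -0.05647259990151493
rear x -0.0923357938791677 -0.04186094204571767 y -0.06251677801947489 -0.05608173625726655
```

Emit:
servo_tool(
  steps=[0.0216,-0.0264,0,0,0,0,0,0.0517,-0.0426,0,0,0,0,0,0.0856,-0.046,0,0,0,0,0,0.1183,-0.0362,0,0,0,0,0,0.1448,-0.0146,0,0,0,0,0,0.1609,0.0155,0,0,0,0,0,0.1644,0.0495,0,0,0,0,0,0.1545,0.0822,0,0,0,0,0],
)

```text
time_s: 31.48
tcp_pos: [0.5895, 0.2545, 0.2365]
tool_rot: [-2.184, -2.249, 0.01]
contact_force: [-3.9, -0.4, 5.9]
finger_gap: 0.0246
grasp_force: 20.0
```

```bash
python3 -c "
from h import *
kn()"
```

```text
t 31.475 ang 63.218415469419256 r 0.07132920226392914 z 0.236501620428509 F rad -2.0363419486024203 F tang(ccw) 3.352898123680704 Fz 5.920370010336855 gap 0.02464407831730508 q [-0.7706  0.6517  0.6065  1.427  -0.3841  1.1907 -0.0854]
```

Emit:
servo_tool(
  steps=[-0.0216,0.0264,0,0,0,0,0,-0.0517,0.0426,0,0,0,0,0,-0.0856,0.046,0,0,0,0,0,-0.1183,0.0362,0,0,0,0,0,-0.1183,0.0362,0,0,0,0,0],
  force=40,
)

```text
time_s: 32.1
tcp_pos: [0.6206, 0.1574, 0.2365]
tool_rot: [-2.192, -2.243, 0.009]
contact_force: [-0.9, 0.1, 6.7]
finger_gap: 0.0243
grasp_force: 40.0
```

```bash
python3 - <<'E'
from h import *
kn()
a0=62-90.
for k in range(1,9):
    a=np.deg2rad(a0-22.5*k); b=np.deg2rad(a0)
    print(k,"tx %.4f ty %.4f"%(.07*(np.sin(a)-np.sin(b))/.8,.07*(np.cos(a)-np.cos(b))/.8))
E
```

```text
t 32.1 ang -29.356207925597626 r 0.06972386962486606 z 0.23653651353726232 F rad -0.8097094322978238 F tang(ccw) -0.3413857395041895 Fz 6.657777380889778 gap 0.024323927052229223 q [-0.6131  0.6478  0.6047  1.4334 -0.3798  1.1861  0.0647]
1 tx -0.0264 ty -0.0216
2 tx -0.0426 ty -0.0517
3 tx -0.0460 ty -0.0856
4 tx -0.0362 ty -0.1183
5 tx -0.0146 ty -0.1448
6 tx 0.0155 ty -0.1609
7 tx 0.0495 ty -0.1644
8 tx 0.0822 ty -0.1545
```

Emit:
servo_tool(
  steps=[-0.0264,-0.0216,0,0,0,0,0,-0.0426,-0.0517,0,0,0,0,0,-0.046,-0.0856,0,0,0,0,0,-0.0362,-0.1183,0,0,0,0,0],
)

```text
time_s: 32.6
tcp_pos: [0.5305, 0.1266, 0.2375]
tool_rot: [2.192, 2.245, -0.0]
contact_force: [5.8, 1.1, 0.7]
finger_gap: 0.0245
grasp_force: 40.0
```

```bash
python3 -c "
from h import *
kn()"
```

```text
t 32.6 ang -115.66211421317115 r 0.06954548063298338 z 0.23747317424034758 F rad -3.420690567862577 F tang(ccw) 4.857982545413629 Fz 0.7249587039626153 gap 0.024488822256307243 q [-0.6906  0.4906  0.6375  1.7176 -0.3276  1.0402  0.0819]
```

Emit:
servo_tool(
  steps=[0.0216,-0.0264,0,0,0,0,0,0.0517,-0.0426,0,0,0,0,0,0.0856,-0.046,0,0,0,0,0,0.1183,-0.0362,0,0,0,0,0],
)

```text
time_s: 33.1
tcp_pos: [0.4944, 0.2199, 0.2372]
tool_rot: [-2.19, -2.247, 0.017]
contact_force: [-1.5, -3.5, 5.9]
finger_gap: 0.0245
grasp_force: 40.0
```

```bash
python3 -c "
from h import *
kn()"
```

```text
t 33.1 ang 153.72866582569898 r 0.07119007671963895 z 0.23715209022971895 F rad -0.09360012365208562 F tang(ccw) 3.7759390706738305 Fz 5.9146889972545775 gap 0.024540246634382926 q [-0.8718  0.4904  0.6348  1.7181 -0.3248  1.0525 -0.1015]
```

Emit:
servo_tool(
  steps=[0.0264,0.0216,0,0,0,0,0,0.0426,0.0517,0,0,0,0,0,0.046,0.0856,0,0,0,0,0,0.0362,0.1183,0,0,0,0,0],
)

```text
time_s: 33.6
tcp_pos: [0.5883, 0.2553, 0.2362]
tool_rot: [-2.182, -2.25, 0.014]
contact_force: [-4.9, -0.3, 8.3]
finger_gap: 0.0245
grasp_force: 40.0
```

```bash
python3 -c "
from h import *
kn()"
```

```text
t 33.6 ang 64.41193431464667 r 0.07150387677796063 z 0.23618290252360769 F rad -2.29107123147689 F tang(ccw) 4.321413983078488 Fz 8.261555245384482 gap 0.024499017195734423 q [-0.7688  0.6505  0.5992  1.4272 -0.3789  1.1915 -0.0899]
```

Emit:
servo_tool(
  steps=[-0.0216,0.0264,0,0,0,0,0,-0.0517,0.0426,0,0,0,0,0,-0.0856,0.046,0,0,0,0,0,-0.1183,0.0362,0,0,0,0,0],
)

```text
time_s: 34.1
tcp_pos: [0.6234, 0.1633, 0.2368]
tool_rot: [-2.185, -2.251, -0.004]
contact_force: [0.7, 5.7, 6.0]
finger_gap: 0.0247
grasp_force: 40.0
```

```bash
python3 -c "
from h import *
kn(); rear(*snap('wrist','w14.png'))"
```

```text
t 34.1 ang -24.004971559987958 r 0.06971995634200275 z 0.2367805717711623 F rad -1.5116880484982456 F tang(ccw) 5.522388308873152 Fz 5.992842535663697 gap 0.024720324000886997 q [-0.6124  0.6482  0.5939  1.4275 -0.3798  1.1809  0.0621]
rear x 0.040490461798743355 0.08991464228227228 y -0.06262259810400111 -0.056885743030086304
```

Emit:
servo_tool(
  steps=[-0.0264,-0.0216,0,0,0,0,0,-0.0426,-0.0517,0,0,0,0,0,-0.046,-0.0856,0,0,0,0,0,-0.0362,-0.1183,0,0,0,0,0,-0.0362,-0.1183,0,0,0,0,0,-0.0362,-0.1183,0,0,0,0,0],
)

```text
time_s: 34.9
tcp_pos: [0.5277, 0.1274, 0.2358]
tool_rot: [-2.19, -2.248, 0.011]
contact_force: [0.6, 1.3, -0.4]
finger_gap: 0.0009
grasp_force: 0.0
```

```bash
python3 -c "
from h import *
kn(); rear(*snap('wrist','w15.png'))"
```

```text
t 34.9 ang -118.0075771511553 r 0.07003748776172329 z 0.23579714232248497 F rad -1.3844781265788144 F tang(ccw) -0.04413759674421547 Fz -0.3887830773341082 gap 0.0009091640259018131 q [-0.6863  0.4913  0.6285  1.7188 -0.3239  1.0451  0.0789]
rear x -0.09226254343879178 -0.04195531994422622 y -0.062391829162251944 -0.05704382268129473
rear x 0.03826177467950107 0.0906148551431987 y -0.062290964341077 -0.05592028875302697
rear x -0.02319661287693942 0.02699601489142356 y -0.0633979888279367 -0.055944246428296825
```

The knob slipped out of the grip in the last quarter turn. I'll rise and find it.

Emit:
servo_tool(
  steps=[0,0,-0.05,0,0,0,0,0,0,-0.11,0,0,0,0,0.05,0,-0.18,0,0,0,0.6,0.11,0.04,-0.18,0,0,0,0.6,0.11,0.04,-0.18,0,0,0,0.6],
)

```text
time_s: 35.58
tcp_pos: [0.559, 0.222, 0.3779]
tool_rot: [-2.18, -2.255, 0.01]
contact_force: [-0.4, 0.1, 0.0]
finger_gap: 0.0256
grasp_force: 0.0
```

```bash
python3 - <<'E'
from h import *
st(); im,m,T=snap("wrist","w16.png")
hsv=cv2.cvtColor(im,cv2.COLOR_BGR2HSV).astype(int)
C=np.array([*p2w(.0005,0),.0])
for a in range(-180,180,15):
    X=np.array([C[0]+.07*np.cos(np.deg2rad(a)+PSI),C[1]+.07*np.sin(np.deg2rad(a)+PSI),.27]); u=proj(m,T,X)[0].round().astype(int)
    if 0<=u[0]<560 and 0<=u[1]<420: print(a,u,np.median(hsv[max(u[1]-3,0):u[1]+4,u[0]-3:u[0]+4].reshape(-1,3),0))
mk=(hsv[...,2]<55).astype(np.uint8); mk[250:]=0
for c in blobs(mk,150): print("dark",c.mean(0),c.min(0),c.max(0),w2p(ray(m,T,c.mean(0),.256)))
mk=(hsv[...,2]>130)&(hsv[...,1]<60)
u=proj(m,T,[*C[:2],.255])[0]; print("boss px",u)
E
```

```text
t 35.575 tcp [0.559  0.222  0.3779] press [0.0013 0.0319] F [-0.3707  0.0766  0.0368] gap 0.0256317225643183 q [-0.7786  0.495   0.6478  1.2935 -0.2929  1.4548 -0.1202]
-180 [200 246] [ 30.   2. 218.]
-165 [203 266] [ 30.   2. 217.]
-150 [212 284] [116.  43.  29.]
-135 [226 299] [22. 79. 77.]
-120 [242 310] [107.  21.  84.]
-105 [261 317] [107.  21. 102.]
-90 [281 320] [109.  19. 106.]
-75 [301 318] [107.  20. 104.]
-60 [320 311] [107.  21.  85.]
-45 [337 300] [23. 29. 79.]
-30 [351 285] [110.  48.  28.]
-15 [360 267] [126.  40.  29.]
0 [364 248] [ 30.   5. 155.]
15 [363 227] [ 76. 126. 145.]
30 [356 207] [ 76. 125. 140.]
45 [343 190] [ 75. 104. 131.]
60 [326 176] [ 60.   2. 207.]
75 [305 167] [ 50.   4. 170.]
90 [282 164] [ 25.  51. 217.]
105 [260 167] [ 75.   4. 143.]
120 [239 176] [ 60.   2. 210.]
135 [221 189] [ 75. 121. 134.]
150 [209 206] [ 77. 123. 153.]
165 [201 226] [ 76. 123. 154.]
dark [103.7135 213.7214] [ 47 170] [159 249] [[-0.1554  0.024 ]]
boss px [281.9283 240.9024]
```

Emit:
servo_tool(
  steps=[-0.1,0,0,0,0,0,0.8,-0.1,0,0,0,0,0,0.8,-0.1,0,0,0,0,0,0.8,-0.1,0,0,0,0,0,0.8],
)

```text
time_s: 36.12
tcp_pos: [0.5596, 0.1378, 0.3796]
tool_rot: [-2.187, -2.248, 0.009]
contact_force: [-0.3, 0.3, -0.2]
finger_gap: 0.0695
grasp_force: 0.0
```

```bash
cat > fk.py <<'E'
from h import *
st(); im,m,T=snap("wrist","w17.png")
hsv=cv2.cvtColor(im,cv2.COLOR_BGR2HSV).astype(int)
C=np.array([*p2w(.0005,0),.0])
s=""
for a in range(-180,180,10):
    X=np.array([C[0]+.07*np.cos(np.deg2rad(a)+PSI),C[1]+.07*np.sin(np.deg2rad(a)+PSI),.27]); u=proj(m,T,X)[0].round().astype(int)
    if 0<=u[0]<560 and 0<=u[1]<420: s+=f"{a}:{np.median(hsv[max(u[1]-3,0):u[1]+4,u[0]-3:u[0]+4].reshape(-1,3),0).astype(int).tolist()}@{u} "
print(s)
u=proj(m,T,[*C[:2],.255])[0]; print("boss px",u)
mk=((hsv[...,2]<60)).astype(np.uint8); mk[262:]=0
for c in blobs(mk,60): print("dark",c.mean(0),c.min(0),c.max(0),w2p(ray(m,T,c.mean(0),.256)))
x,y=u.round().astype(int); w=slice(max(y-70,0),y+70),slice(x-70,x+70)
print("\n".join("".join("#" if v<60 else "+" if v<110 else "." for v in r[::3]) for r in hsv[w][::5,:,2]))
E
python3 fk.py
```

```text
t 36.125 tcp [0.5596 0.1378 0.3796] press [-0.0002 -0.0522] F [-0.3356  0.3092 -0.2074] gap 0.06950683776294861 q [-0.677   0.4484  0.665   1.3649 -0.2738  1.4284  0.0075]
-180:[76, 127, 145]@[196 146] -170:[40, 7, 143]@[198 162] -160:[30, 2, 206]@[203 176] -150:[30, 2, 207]@[210 190] -140:[30, 2, 207]@[219 201] -130:[30, 2, 206]@[230 212] -120:[30, 4, 206]@[242 220] -110:[30, 5, 144]@[255 226] -100:[30, 7, 139]@[269 229] -90:[30, 5, 146]@[284 230] -80:[30, 4, 154]@[298 229] -70:[30, 3, 167]@[312 226] -60:[30, 1, 206]@[326 220] -50:[30, 2, 206]@[338 212] -40:[30, 2, 206]@[349 202] -30:[30, 3, 172]@[358 190] -20:[101, 16, 157]@[365 176] -10:[74, 41, 52]@[370 162] 0:[76, 129, 126]@[372 146] 10:[76, 130, 127]@[372 131] 20:[60, 3, 200]@[369 115] 30:[80, 4, 141]@[363 100] 40:[60, 4, 176]@[355  86] 50:[38, 4, 192]@[344  74] 60:[17, 68, 189]@[331  64] 70:[18, 77, 191]@[316  56] 80:[18, 85, 178]@[301  52] 90:[17, 89, 175]@[284  50] 100:[18, 68, 190]@[268  52] 110:[18, 64, 197]@[252  56] 120:[19, 47, 206]@[237  64] 130:[30, 2, 203]@[224  74] 140:[24, 3, 179]@[214  86] 150:[60, 4, 160]@[205 10
[... 1119 characters left out ...]
............++..............
.....+++++++++++...............++++++..........
.......+++++.++...............+.......+++......
..............++.............++++++++++++++++++
..................+#+........++++++++++++++++++
++.............+......++++..+..+++++++++...++##
...........................+..........++++++###
.....................+++++++++.......+....++###
.......................+++++++...+++++++++++.##
..............................................+
...............................................
...............................................
...............................................
...............................................
...............................................
```

The knob is the dark blob at px (362,174), press angle about −20°. So it slipped early in that quarter turn and the screw is already about a third of a turn past contact. I'll regrip it with the fingers closing along the tangent and wind a little further.

```bash
python3 - <<'E'
from h import *
k=p2w(.0660,-.0238); print(k)
plan([*k,.315],down(PSI+.85)); plan([*k,.239],down(PSI+.85))
E
```

```text
[0.6251 0.1679]
plan [0.0348, 0.0836, 0.0798] [-0.005, -0.002, -0.5391] rows 4.5
plan [0.0348, 0.0843, 0.1748] [-0.005, -0.002, -0.5391] rows 4.5
```

Emit:
servo_tool(
  steps=[0.0348,0.0836,0.02,0,0,-0.1,0.6,0.0348,0.0836,0.05,0,0,-0.3,0.6,0.0348,0.0836,0.0798,-0.005,-0.002,-0.5391,0.6,0.0348,0.0836,0.0798,-0.005,-0.002,-0.5391,0.6,0.0348,0.0836,0.0798,-0.005,-0.002,-0.5391,0.6,0.0348,0.0836,0.0798,-0.005,-0.002,-0.5391,0.6],
)

```text
time_s: 36.92
tcp_pos: [0.6252, 0.1673, 0.3151]
tool_rot: [1.074, 2.952, -0.0]
contact_force: [0.2, -0.1, -0.4]
finger_gap: 0.0559
grasp_force: 0.0
```

```bash
python3 - <<'E'
from h import *
k=p2w(.0660,-.0238); st(); plan([*k,.239],down(PSI+.85))
E
```

```text
t 36.925 tcp [0.6252 0.1673 0.3151] press [ 0.0661 -0.0243] F [ 0.2208 -0.1005 -0.4263] gap 0.05588612946529085 q [-0.5223  0.571   0.4209  1.2823 -0.2289  1.3349  0.7654]
plan [0.0006, 0.0004, 0.0951] [0.0, 0.0002, -0.0012] rows 1.2
```

Emit:
servo_tool(
  steps=[0.0006,0.0004,0.05,0,0,0,0.6,0.0006,0.0004,0.0951,0,0,0,0.6,0.0006,0.0004,0.0951,0,0,0,0,0.0006,0.0004,0.0951,0,0,0,0,0.0006,0.0004,0.0951,0,0,0,0,0.0006,0.0004,0.0951,0,0,0,0,0.0006,0.0004,0.0951,0,0,0,0],
  force=50,
)

```text
time_s: 37.8
tcp_pos: [0.6263, 0.166, 0.2408]
tool_rot: [1.074, 2.948, 0.002]
contact_force: [1.0, -1.6, 2.4]
finger_gap: 0.0243
grasp_force: 50.0
```

```bash
python3 - <<'E'
from h import *
kn(); o=ctrl.get_obs(); p=w2p(o["tcp_pos"])-[.0005,0]; a0=np.arctan2(p[1],p[0]); print(p)
r=R.from_rotvec(o["tool_rot"])
for d in (6,12,18,24,30,36,42,45):
    a=a0-np.deg2rad(d); q=np.array([.07*np.cos(a),.07*np.sin(a)])-.07*np.array([np.cos(a0),np.sin(a0)])
    w=R.from_euler('z',PSI).apply([*q,0]); print(d,np.round(r.inv().apply(w)/.8,4))
E
```

```text
t 37.8 ang -21.04269159038715 r 0.07140425097858909 z 0.2408354933795234 F rad 1.5205862135223436 F tang(ccw) -1.1728739555576924 Fz 2.448649350884612 gap 0.02434639683134613 q [-0.5201  0.6174  0.4066  1.4105 -0.2511  1.1611  0.7903]
[ 0.0666 -0.0256]
6 [-0.0027 -0.0087 -0.    ]
12 [-0.0046 -0.0177 -0.    ]
18 [-0.0054 -0.0268 -0.    ]
24 [-0.0053 -0.036  -0.0001]
30 [-0.0043 -0.0451 -0.0001]
36 [-0.0023 -0.054  -0.0001]
42 [ 0.0006 -0.0627 -0.0001]
45 [ 0.0024 -0.0669 -0.0002]
```

Emit:
servo_tool(
  steps=[-0.0027,-0.0087,0,0,0,0,0,-0.0046,-0.0177,0,0,0,0,0,-0.0054,-0.0268,0,0,0,0,0,-0.0053,-0.036,0,0,0,0,0,-0.0043,-0.0451,0,0,0,0,0,-0.0023,-0.054,0,0,0,0,0,0.0006,-0.0627,0,0,0,0,0],
)

```text
time_s: 38.67
tcp_pos: [0.6118, 0.1447, 0.2447]
tool_rot: [1.047, 2.918, 0.063]
contact_force: [34.7, 23.9, -8.1]
finger_gap: 0.0245
grasp_force: 49.9
```

```bash
python3 - <<'E'
from h import *
kn()
E
```

```text
t 38.675 ang -42.02897166655914 r 0.06959200740510167 z 0.24466926513167475 F rad 10.806378848347507 F tang(ccw) 40.77444167067398 Fz -8.055866241601747 gap 0.024455686478993665 q [-0.5017  0.5537  0.4011  1.5166 -0.2551  1.0649  0.8398]
```

Tangential force is now 41 N at −42°, so the press is clamped hard. I'll ease off, let go and take the crank by its boss.

Emit:
servo_tool(
  steps=[-0.003,0.016,0,0,0,0,0,-0.006,0.0327,0,0,0,0,0,-0.006,0.0327,0,0,0,0,0,-0.006,0.0327,0,0,0,0,0.55,-0.006,0.0327,0,0,0,0,0.55,-0.006,0.0327,-0.04,0,0,0,0.55,-0.006,0.0327,-0.1,0,0,0,0.55,-0.006,0.0327,-0.1,0,0,0,0.55],
)

```text
time_s: 39.67
tcp_pos: [0.6136, 0.1431, 0.3224]
tool_rot: [1.076, 2.946, -0.0]
contact_force: [-0.0, 0.3, 0.1]
finger_gap: 0.0508
grasp_force: 0.0
```

```bash
python3 - <<'E'
from h import *
st(); C=p2w(.0005,0); y=PSI+np.deg2rad(47.5); plan([*C,.33],down(y)); plan([*C,.233],down(y))
im,m,T=snap("wrist","w18.png"); rear(im,m,T)
E
```

```text
t 39.675 tcp [0.6136 0.1431 0.3224] press [ 0.0539 -0.0483] F [-0.0273  0.2525  0.1438] gap 0.050753530280799375 q [-0.5068  0.5341  0.4297  1.3279 -0.2182  1.3216  0.793 ]
plan [0.0899, 0.0008, -0.0099] [0.0011, 0.003, 0.0104] rows 1.2
plan [0.0905, 0.0006, 0.1113] [0.0011, 0.003, 0.0104] rows 1.8
rear x 0.03925995374211247 0.08121786746780775 y -0.06321354353896422 -0.05578631395696527
rear x -0.022600121122389228 0.02749544652477998 y -0.06309704416391432 -0.05585738585464813
rear x -0.09246488545769624 -0.04049319644746709 y -0.06299371159143567 -0.056288382246301547
```

Emit:
servo_tool(
  steps=[0.05,0.0008,-0.0099,0,0,0.01,0.55,0.0899,0.0008,-0.0099,0,0.003,0.01,0.55,0.0899,0.0008,-0.0099,0,0.003,0.01,0.55,0.0899,0.0008,-0.0099,0,0.003,0.01,0.55],
)

```text
time_s: 40.22
tcp_pos: [0.558, 0.1903, 0.3258]
tool_rot: [-1.099, -2.938, 0.004]
contact_force: [0.1, -0.2, -0.0]
finger_gap: 0.0506
grasp_force: 0.0
```

```bash
python3 - <<'E'
from h import *
st(); im,m,T=snap("wrist","w19.png"); hsv=cv2.cvtColor(im,cv2.COLOR_BGR2HSV).astype(int)
C=p2w(.0005,0); u=proj(m,T,[*C,.255])[0]; print("boss px pred",u)
x,y=u.round().astype(int)
print("\n".join("".join("#" if v<60 else "+" if v<110 else "." if v<170 else " " for v in r[::3]) for r in hsv[max(y-60,0):y+60,x-75:x+75][::5,:,2]))
plan([*C,.233],down(PSI+np.deg2rad(47.5)))
E
```

```text
t 40.225 tcp [0.558  0.1903 0.3258] press [-0.0005  0.0003] F [ 0.0926 -0.186  -0.0106] gap 0.05062647840706753 q [-0.6306  0.4643  0.4345  1.4355 -0.1984  1.2905  0.6743]
boss px pred [282.6   224.498]
. ...+......++#+++++++++#.              ....      
... ..+......+++###+###+++                .++     
  ......+.....+++++++++++++++.         ... ....   
   ...  ........++++++++++++###.       .     .++  
     ... .......+++++++++++#++++.             .++.
          ......###++++++++++++++               ++
          . ..++++++++++++++++++++               .
         .......++++++++++++..+++++.              
           ..+..+++++....    .++++.++             
             +++++            .+++...+.          .
              .+++.           .++++...++          
......         .+#.            .+++.....+.        
..................+.           .+++.....+#+       
.......... .. ....+.      .+++++####+++++++#.     
...................+.     .+++++++++++++++++++    
................. .#+++++++++++++++++++++++++.+..+
.................. ..+++++++++###++++++++++++..+++
.++++++#+...............++++#####+++++++++#+++++++
+++++++#+................+++++++#+#++++++###++++++
++++++###................+++++#+++.#+++++####+++++
+++++####......... .......++++++++..+#+++####+++++
++++#####.........  ...   ++++++++. ..+++#####++++
++++#####.........        .++++++#+   ..+######+++
+++#####+........          +++++++#    ..+#####+++
plan [-0.0009, 0.0008, 0.1164] [-0.0021, -0.0021, 0.0] rows 1.5
```

```bash
python3 - <<'E'
from h import *
m=optics.camera_model("wrist"); im=cv2.imread("pics/w19.png"); T=np.load("pics/w19.png.npz")["T"]
g=cv2.GaussianBlur(im,(3,3),0); hsv=cv2.cvtColor(g,cv2.COLOR_BGR2HSV).astype(int)
for th in (115,135,150):
    mk=((hsv[...,2]>th)&(hsv[...,1]<70)).astype(np.uint8); mk[:, :225]=0; mk[:,340:]=0; mk[:170]=0; mk[262:]=0
    mk=cv2.morphologyEx(mk,cv2.MORPH_OPEN,np.ones((7,7)))
    for c in blobs(mk,200):
        r,t=rectw(m,T,c,.255); print(th,c.mean(0),c.min(0),c.max(0),"size",r[2:],"press",w2p(r[:2]/1000),"long-side ang press",t-np.rad2deg(PSI))
for a in range(-60,10,5):
    X=p2w(.0005+.07*np.cos(np.deg2rad(a)),.07*np.sin(np.deg2rad(a))); u=proj(m,T,[*X,.272])[0].round().astype(int); print(a,u,hsv[u[1],u[0]],end=" | ")
E
```

```text
115 [280.9922 218.1875] [261 200] [301 237] size [27.5968 26.8229] press [-0.0026  0.0018] long-side ang press 61.044206159145595
115 [245.1404 228.6511] [225 181] [280 261] size [69.3629 33.9966] press [-0.0167 -0.025 ] long-side ang press 166.54319144967295
115 [322.6667 189.86  ] [297 170] [339 221] size [37.9899 29.2078] press [0.0021 0.0328] long-side ang press 139.83619453194834
135 [280.6992 218.0976] [261 201] [300 236] size [26.6905 25.5356] press [-0.0028  0.0017] long-side ang press 61.05195380929208
135 [244.5289 229.4222] [225 184] [278 261] size [66.8167 31.8806] press [-0.0163 -0.0254] long-side ang press 166.11157371285654
135 [323.0336 190.1879] [298 170] [339 221] size [37.9613 28.5121] press [0.0023 0.0331] long-side ang press 139.83619453194834
150 [280.6525 217.9661] [262 202] [299 235] size [25.7315 24.0245] press [-0.0029  0.0018] long-side ang press 60.3331351447413
150 [233.8932 206.0971] [225 186] [249 221] size [25.5538 17.4314] press [-0.033  -0.0138] long-side ang press 137.48634864571787
150 [323.2123 189.9932] [299 170] [339 220] size [37.184  27.8165] press [0.0022 0.0336] long-side ang press 139.8361869025538
-60 [253 320] [107  19  94] | -55 [262 322] [109  20 100] | -50 [270 323] [109  20 101] | -45 [278 324] [109  20 102] | -40 [287 324] [105  20 101] | -35 [295 323] [111  18 101] | -30 [304 322] [109  20 100] | -25 [312 320] [111  19  94] | -20 [320 317] [111  21  87] | -15 [328 314] [107  21  86] | -10 [335 310] [108  18  69] | -5 [342 306] [105  22  46] | 0 [349 301] [30 21 12] | 5 [355 295] [20 15 51] |
```

The boss flats lie at 61°/−29° in the press frame: the crank sprang back about 13°, because the springs back-drive the screw until friction holds it. I'll grip the boss at that angle.

```bash
python3 - <<'E'
from h import *
C=p2w(.0003,0.0); y=PSI+np.deg2rad(61); plan([*C,.30],down(y)); plan([*C,.233],down(y))
E
```

```text
plan [-0.0004, 0.0004, 0.0326] [-0.0018, -0.0024, -0.15] rows 1.3
plan [-0.0007, 0.0007, 0.1164] [-0.0018, -0.0024, -0.15] rows 1.5
```

Emit:
servo_tool(
  steps=[0,0,0,-0.001,-0.002,-0.08,0.5,-0.0004,0.0004,0.0326,-0.0018,-0.0024,-0.15,0.5,-0.0007,0.0007,0.08,-0.0018,-0.0024,-0.15,0.5,-0.0007,0.0007,0.1164,-0.0018,-0.0024,-0.15,0.5,-0.0007,0.0007,0.1164,-0.0018,-0.0024,-0.15,0,-0.0007,0.0007,0.1164,-0.0018,-0.0024,-0.15,0,-0.0007,0.0007,0.1164,-0.0018,-0.0024,-0.15,0,-0.0007,0.0007,0.1164,-0.0018,-0.0024,-0.15,0],
  force=45,
)

```text
time_s: 41.28
tcp_pos: [0.5597, 0.1904, 0.2353]
tool_rot: [0.746, 3.048, 0.002]
contact_force: [-0.4, -3.8, 1.7]
finger_gap: 0.0276
grasp_force: 44.7
```

Emit:
servo_tool(
  steps=[0,0,-0.01,0,0,0,0,0,0,-0.02,0,0,0,0,0,0,-0.03,0,0,0,0,0,0,-0.045,0,0,0,0,0,0,-0.065,0,0,0,0,0,0,-0.1,0,0,0,0,0,0,-0.125,0,0,0,0,0,0,-0.125,0,0,0,0],
)

```text
time_s: 42.28
tcp_pos: [0.5592, 0.1935, 0.3367]
tool_rot: [0.741, 3.049, 0.011]
contact_force: [-0.3, 0.7, -4.9]
finger_gap: 0.0279
grasp_force: 44.7
```

```bash
python3 - <<'E'
from h import *
st(); im,m,T=snap("wrist","w20.png"); rear(im,m,T)
print(R.from_rotvec(ctrl.get_obs()["tool_rot"]).as_matrix()[:,2])
plan([.48,-.33,.32],down(PSI)); plan([.474,-.358,.1],down(-.045))
E
```

```text
t 42.275 tcp [0.5592 0.1935 0.3367] press [0.0008 0.0034] F [-0.3307  0.6939 -4.884 ] gap 0.027889431729586793 q [-0.5995  0.4486  0.3761  1.4187 -0.1706  1.2985  0.8813]
rear x -0.02389895109715048 0.015479921916106544 y -0.06265842341832134 -0.055863851433170256
rear x -0.09258110853569733 -0.042629814354126196 y -0.06307322444744587 -0.05645629844140846
[ 0.0027  0.0045 -1.    ]
plan [-0.2133, -0.6258, 0.0155] [0.0031, -0.0016, 0.6802] rows 8.5
plan [-0.2226, -0.6618, 0.2903] [0.0031, -0.0017, 0.7248] rows 9.7
```

Emit:
servo_tool(
  steps=[-0.01,-0.06,0,0,0,0.05,0,-0.03,-0.13,0.005,0,0,0.12,0,-0.06,-0.21,0.01,0,0,0.22,0,-0.09,-0.29,0.015,0,0,0.33,0,-0.12,-0.37,0.015,0,0,0.44,0,-0.15,-0.45,0.015,0,0,0.55,0,-0.18,-0.53,0.015,0,0,0.65,0,-0.2,-0.6,0.015,0.003,-0.0016,0.7248,0],
)

```text
time_s: 43.32
tcp_pos: [0.4839, -0.2835, 0.3198]
tool_rot: [-2.274, -2.166, 0.001]
contact_force: [1.8, 0.1, -4.7]
finger_gap: 0.0278
grasp_force: 44.7
```

```bash
python3 - <<'E'
from h import *
st(); plan([.471,-.3625,.15],down(-.045)); plan([.471,-.3625,.075],down(-.045))
E
```

```text
t 43.325 tcp [ 0.4839 -0.2835  0.3198] press [-0.0864 -0.4715] F [ 1.8262  0.1496 -4.693 ] gap 0.02779702851008546 q [ 0.0271  0.4649  0.7407  1.537  -0.3219  1.2669  0.7633]
plan [-0.0995, -0.011, 0.2123] [-0.0009, -0.0002, -0.0025] rows 3.0
plan [-0.0995, -0.0109, 0.306] [-0.0009, -0.0002, -0.0025] rows 4.1
```

Emit:
servo_tool(
  steps=[-0.06,-0.006,0.03,0,0,0,0,-0.0995,-0.011,0.09,0,0,0,0,-0.0995,-0.011,0.16,0,0,0,0,-0.0995,-0.011,0.2123,0,0,0,0,-0.0995,-0.011,0.25,0,0,0,0,-0.0995,-0.011,0.28,0,0,0,0,-0.0995,-0.011,0.306,0,0,0,0,-0.0995,-0.011,0.306,0,0,0,0],
)

```text
time_s: 44.32
tcp_pos: [0.4706, -0.3602, 0.0738]
tool_rot: [-2.268, -2.166, 0.002]
contact_force: [-0.6, 0.3, -4.5]
finger_gap: 0.0278
grasp_force: 44.7
```

```bash
python3 -c "
from h import *
st()"
```

```text
t 44.325 tcp [ 0.4706 -0.3602  0.0738] press [-0.1016 -0.5479] F [-0.5795  0.2662 -4.4751] gap 0.027763207515647193 q [ 0.2787  0.7674  0.5686  1.7532 -0.5519  0.7918  1.0746]
```

Next I'll lower it slowly to contact.

Emit:
servo_tool(
  steps=[0,0,0.005,0,0,0,0,0,0,0.01,0,0,0,0,0,0,0.014,0,0,0,0,0,0,0.017,0,0,0,0,0,0,0.017,0,0,0,0],
)

```text
time_s: 44.95
tcp_pos: [0.4713, -0.3627, 0.0626]
tool_rot: [2.272, 2.169, -0.003]
contact_force: [-0.4, -0.4, -4.5]
finger_gap: 0.0277
grasp_force: 44.7
```

Emit:
servo_tool(
  steps=[0,0,0.002,0,0,0,0,0,0,0.004,0,0,0,0,0,0,0.006,0,0,0,0,0,0,0.006,0,0,0,0],
)

```text
time_s: 45.45
tcp_pos: [0.4713, -0.3627, 0.0577]
tool_rot: [2.272, 2.169, -0.003]
contact_force: [-0.2, -0.1, -4.7]
finger_gap: 0.0279
grasp_force: 44.7
```

Emit:
servo_tool(
  steps=[0,0,0.0015,0,0,0,0,0,0,0.003,0,0,0,0,0,0,0.0045,0,0,0,0,0,0,0.006,0,0,0,0,0,0,0.006,0,0,0,0],
)

```text
time_s: 46.08
tcp_pos: [0.4711, -0.363, 0.056]
tool_rot: [2.271, 2.168, -0.001]
contact_force: [-3.9, 4.9, 12.8]
finger_gap: 0.0277
grasp_force: 44.9
```

Emit:
servo_tool(
  steps=[0,0,-0.003,0,0,0,0,0,0,-0.003,0,0,0,0.5,0,0,-0.003,0,0,0,0.5,0,0,-0.03,0,0,0,0.5,0,0,-0.1,0,0,0,0.5,0,0,-0.17,0,0,0,0.5,0,0,-0.22,0,0,0,0.5,0,0,-0.22,0,0,0,0.5],
)

```text
time_s: 47.08
tcp_pos: [0.4729, -0.3646, 0.2329]
tool_rot: [2.266, 2.163, -0.002]
contact_force: [0.3, -0.5, 0.1]
finger_gap: 0.0467
grasp_force: 0.0
```

```bash
python3 - <<'E'
from h import *
st(); im,m,T=snap("wrist","w21.png"); hsv=cv2.cvtColor(im,cv2.COLOR_BGR2HSV).astype(int)
mk=((hsv[...,2]>140)&(hsv[...,1]<60)).astype(np.uint8); u=proj(m,T,[.471,-.3627,.08])[0].round().astype(int); print(u)
r=np.zeros_like(mk); r[u[1]-35:u[1]+35,u[0]-25:u[0]+25]=1; mk=cv2.morphologyEx(mk&r,cv2.MORPH_OPEN,np.ones((5,5)))
for c in blobs(mk,100): print(rectw(m,T,c,.08),c.min(0),c.max(0))
print("\n".join("".join("#" if v<50 else "+" if v<100 else "." if v<150 else " " for v in q[::3]) for q in hsv[u[1]-75:u[1]+75,u[0]-75:u[0]+75][::5,:,2]))
E
```

```text
t 47.075 tcp [ 0.4729 -0.3646  0.2329] press [-0.0994 -0.5523] F [ 0.3135 -0.5224  0.113 ] gap 0.04667144568373045 q [ 0.2058  0.5912  0.6961  1.5873 -0.4105  1.1041  0.9557]
[279 196]
(array([ 471.6904, -360.6757,   31.9916,   25.876 ]), 87.17326354980469) [266 177] [293 210]
.+......             ...+++.                     .
.+........           ++....+++                   .
.+.........         +........+.                  .
 +..........        +.......+++                  .
 +...........       ++......+++                   
 +............      .+.+++++++.                   
 .+.............      ++++++++.                   
 .+..............     ........                  . 
 .+...............    ........                  . 
 .+................+++......++++                . 
 .+................+........+...                . 
 .+................++...........                . 
 .+................+.         ...               . 
 .+................++         ...               . 
..+................++         ...               . 
 .+................++         ...                 
 .+................++         ..                  
 .+................++         ..                  
  .+...........................                   
   ....................+++++++++.              .  
   .  ................+++++++++++.          ...+. 
   +   ...............+++++++++++..    ........+..
   .    ...............+++++++++...............+..
   +    ...............++++++++................+. 
   +     ..............+++++++.................+. 
   .   ...+...........+++++++..................+  
  ...+++++#+..........+######+...........+#.....+.
 +.....+++#+++++++++++#######+++++++++++++#++++...
..+.+++.+###+........+########...........+##+...+.
.+++.+.+####++++.++++.########+..........+###+++..
```

```bash
python3 - <<'E'
from h import *
im,m,T=snap("top","t22.png"); hsv=cv2.cvtColor(im,cv2.COLOR_BGR2HSV).astype(int)
mk=((hsv[...,1]>60)&(hsv[...,0]<35)).astype(np.uint8); mk[:,:225]=0; mk[:,275:]=0; mk[:172]=0; mk[240:]=0
for c in blobs(mk,8):
    p=w2p(ray(m,T,c,.05)); print("x",p[:,0].min(),p[:,0].max(),"y",p[:,1].min(),p[:,1].max())
E
```

```text
x -0.09282411207008456 -0.04490236041238505 y -0.06462829712613909 -0.057009932019053994
x -0.02448436443543491 0.024038673711442415 y -0.06506010043570302 -0.05514625642993463
x 0.03784529010099174 0.08691872061625998 y -0.06355934947289556 -0.05638922062418114
```

All three fronts are home and the crank is back in its tray, so I'll hand in.

```bash
python3 -c "
from rig import order
print(order.job_done())"
```

```text
the job is handed in; nothing more can be done
None
```

The job is handed in, but no verdict came back: my last camera measurements show all three fronts home against the stop and the crank upright in its tray. The clamp force itself was only inferred from the resistance felt at the crank.

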